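Snap the sprung cap into the dough kneader's filling port

TASK

Take the red cap out of the half-open drawer tray by pinching its two cream tabs together, fit it into the round filling port on the dough kneader's lid until its flange rests on the collar all round, and let the tabs go so that they spring out under the lip and lock it. The lid sits a little loose and its lip is thin, so feel your way in gently rather than forcing the cap, and leave everything else where it is.

Things in the scene. Friction and masses are not known exactly. Their poses are not given: they have to be found in the camera images.
- cap_center (a point): Centre of the loose red port cap that lies upright in the tray: on its axis, half-way up its 36 mm height. z up, y the line from tab to tab. From below: round skirt 62 mm across, 13 mm deep (lowest 1.8 mm taper to 60.6 mm across); flange 80 mm across, 4 mm thick; on the flange two upright cream tabs, 24 mm wide, 5 mm thick, standing 19 mm above its top, facing each other along y.
- cap: The same cap, 109 g on average, origin on its axis at the underside. Over the tabs' outer faces it measures 44 mm sprung out, 31 mm pinched. Each tab carries a tongue 16 mm wide, 4 mm thick that passes through the skirt, its top 6.7 mm below the flange's underside: sprung out it reaches 36 mm from the axis; pinched, it is drawn inside the skirt. In that state the cap can be lifted by the tabs.
- tab_a (a joint): travel of the tab on the cap's +y side, m: 0 = sprung fully out, 0.0065 = pinched in against its solid stop. Pinching takes 3 N on the tab at first, 7 N at the stop
- tab_b (a joint): the same for the tab on the cap's -y side
- kneader: White round dough kneader, 254 mm across, standing fixed; origin under its centre, z up, dark control panel to its own -x. On its white lid (top 205 mm above the table) a blue-green collar, 88 mm across, stands 17 mm high: the filling port. The lid sits on a thick gasket with play: it shifts sideways at about 3 N and is gives way downwards only at about 25 N. More than 20 N between cap and kneader damages the lip.
- port (a point): Centre of the port's mouth at the collar's top if the lid sat true: 45 mm from the kneader's axis towards its panel, 222 mm above the table. Fixed to the kneader, not to the lid: the true mouth lies up to 5.5 mm off along each of the kneader's x and y and up to 4 mm higher or lower, and must be found by feel or sight. Axes as the kneader's.
- port_floor (a point): Point 12 mm below the port point, in the wide part of the port. The mouth is a round hole 64 mm across through a flat square-edged lip 5 mm thick; under the lip the port opens out to 78 mm across. With its tongues drawn in the cap goes in with 1 mm play all round, turned any way, until its flange lies on the lip; the tongues then have 1.7 mm of height to spare under the lip.
- unit: Low pine drawer unit fixed on the table, 300 x 300 x 85 mm, origin under its centre, z up, its tray sliding out to its own -x. The tray's inner floor is 22 mm above the table, its side walls reach 63 mm and its front 74 mm, inside width 258 mm.
- unit_drawer0 (a joint): how far the tray is pulled out, m
- chopsticks_red: pair of red lacquered chopsticks lying in the tray, 220 mm long, origin under the middle; to be left alone
- chopsticks_black: pair of black lacquered chopsticks, 220 mm long, on the table; to be left alone
- dish: blue ceramic dish, 92 mm across, 24 mm high; to be left alone
- scraper: orange silicone scraper, 240 mm long; to be left alone
- steamer: bamboo steamer basket, 215 mm across, 62 mm high; to be left alone
- steamer_lid: its bamboo lid, lying on it; to be left alone
- vinegar: amber bottle, 62 mm across, 200 mm high; to be left alone
- unit_drawer0_handle (a point): middle of the dark bar handle on the tray's front, 35 mm out from it; the tray slides easily (1 N) and is to be left as it stands
Things that resemble listed ones, but are neither listed nor needed, are in the scene too. Of the things like the cap, leave any that is yellow; of the rest the larger one is meant.

How it is judged:
By the outcome, as a careful person would: the job done as asked, in the order asked, and still so for the second after the job is handed in, with the robot touching nothing.
It also fails if it takes over 72 s, if anything falls off the work surface, if the arm or the gripper's body presses on something with over 40 N, if the wrist force passes 120 N, or if a joint passes its speed limit or range.

ROBOT

A 6-joint arm with a two-finger parallel gripper is mounted at the origin on the work surface. World frame = base frame: x ahead of the robot, y to its left, z up, the work surface at z = 0. Lengths are in mm, angles in rad, forces in N, time in s.
With the tool pointing down it reaches from about 225 to 725 mm from the base axis. Payload 3.1 kg.
Tool frame: the origin (TCP) lies midway between the tips of the shut fingers; the grasp point (between the pads) lies 19 mm behind it; z points along the fingers, y is the direction in which the jaws open and shut (so a half turn about z gives the same grasp; the last joint's range is limited). The gripper opens to 85 mm and grips with 20 to 120 N. Pads are 22 mm wide; open, the fingers measure 114 mm over their backs; the gripper's body (76 mm by 85 mm) begins 54 mm behind the grasp point. The pads swing forward as they close: fully open they stand 13 mm farther back than shut.
Start: joints at [1.029, 0.048, 0.099, 1.622, 0, 1.443], TCP at [211.104, 480.679, 203.312] pointing down, gripper open.
Joint ranges: [-2.91, 2.91], [-0.99, 1.94], [-1.21, 1.42], [-2.12, 2.29], [-1.49, 1.47], [-3.14, 3.14]. Speed limits (rad/s): [2.79, 2.79, 3.14, 3.14, 3.14, 3.14].

INTERFACE

Orientations are given as a unit quaternion [w, x, y, z].
In Python, from station import r gives the robot as it stands. The module is installed in compiled form; this text tells all that it offers.
- The arm moves only by the tool play_rows, never from a script. Its argument "series" is a list of rows, each an object of numbers: "gripper": the finger opening in mm, from 0 to 85.4; "x", "y", "z": the shift along the tool's x, y, z in mm; "ax", "ay", "az": the turn, a rotation vector about the tool's x, y, z in degrees. In form: [{"gripper": .., "x": .., "y": .., "z": .., "ax": .., "ay": .., "az": ..}, ...]. A call has 1 to 8 rows; each row is the pose to reach, as a shift and turn from the pose commanded when the call began, along the tool's axes at that moment; what a row does not reach only later rows make up. A row lasts 1/8 s, in which the tool goes at most 62.5 mm and 10.7 degrees, less where a joint would pass 70% of its speed; a pose out of reach is approached as far as the arm can. A call with a gripper value outside its range is refused whole. The fingers move at their own pace and stop on an object; "newtons" is the grip in N (left out, the last holds). Time passes only in rows, so rows that repeat a pose let the fingers close. It gives the time, the measured TCP pose, the force and the opening at its end, in the units of the state.
- r.get_state(): the state, without advancing time (a new reading comes with each control period).
- r.camera(name): name is "scene" or "top"; returns a dict with "color" (400x640x3 uint8, red, green, blue), "depth" (400x640 float32, mm along the optical axis (not along the pixel's ray), 0 where there is no reading), "fx", "fy", "cx", "cy" (pixels), "view" (4x4, takes a point from world to camera coordinates). Camera axes: x right, y down, z forward; pixel columns grow to the right and rows downward; lengths in mm; the calibration is good to about 2 mm. A picture is of the moment at which its call begins.
- r.finish_job(): hands the job in, once; it reports no verdict.
The state is a dict: "clock": time; "qpos": joint angles; "joint_velocities": joint speeds; "joint_torque": joint torques, N m; "eef_pos": TCP position; "tool_rot": TCP orientation; "ft_force": force on the tool from outside, world axes, zero at the start; "ft_torque": the same for the moment, N m; "opening": opening from 0.0 (shut) to 1.0 (fully open).
Only numpy, scipy, OpenCV 4.12 (cv2) and the standard library are available. Lean on these libraries where they do the work, as an engineer would, in place of code of your own. Each camera call takes 0.05 s, during which the arm holds its last target.

## Working session

There is one attempt and no reset: what is moved stays moved. The work goes in short steps, Python scripts to look and compute and a tool call to move; the robot and the scene stay as the last step left them, time stands still between calls to the robot, and variables do not carry over. Pictures are saved under pics/ and viewed, and the job is handed in when it is done.

Besides the shell and the picture viewer there is one more tool, called after ">>>" in YAML: its name, and indented under it one key for each argument. play_rows: Moves the arm, as the interface text tells. Its arguments: {"type":"object","properties":{"series":{"type":"array"},"newtons":{"type":"number"}},"required":["series"]}

```bash
mkdir -p pics && cat > h.py <<'E'
import numpy as np, cv2
from station import r
def snap(name,tag):
    c=r.camera(name); np.savez('pics/%s.npz'%tag,**{k:np.array(v) for k,v in c.items()})
    cv2.imwrite('pics/%s.png'%tag,cv2.cvtColor(c['color'],cv2.COLOR_RGB2BGR)); return c
def load(tag): return dict(np.load('pics/%s.npz'%tag))
def ray(c,u,v):
    V=c['view'];R=V[:3,:3];t=V[:3,3]
    d=R.T@np.array([(u-c['cx'])/c['fx'],(v-c['cy'])/c['fy'],1.0]); return -R.T@t,d
def onz(c,u,v,z):
    o,d=ray(c,u,v); return o+d*(z-o[2])/d[2]
def proj(c,p):
    q=c['view'][:3,:3]@np.array(p,float)+c['view'][:3,3]
    return np.array([c['fx']*q[0]/q[2]+c['cx'],c['fy']*q[1]/q[2]+c['cy']])
def cloud(c):
    v,u=np.mgrid[0:400,0:640];d=c['depth']
    P=np.stack([(u-c['cx'])/c['fx']*d,(v-c['cy'])/c['fy']*d,d],-1)
    V=c['view'];return (P-V[:3,3])@V[:3,:3]
E
python3 - <<'E'
from h import *
for n in('scene','top'):
    c=snap(n,n+'0'); print(n,c['fx'],c['cx'],c['cy'],-c['view'][:3,:3].T@c['view'][:3,3]);print(c['view'].round(3))
s=r.get_state();print(s)
E
```

```text
scene 385.53755730142973 318.7780168896843 202.3271879366032 [1047.83656388  193.07795408  971.59378898]
[[-2.350000e-01  9.720000e-01 -8.000000e-03  6.665500e+01]
 [ 8.320000e-01  1.970000e-01 -5.190000e-01 -4.052810e+02]
 [-5.030000e-01 -1.290000e-01 -8.550000e-01  1.382223e+03]
 [ 0.000000e+00  0.000000e+00  0.000000e+00  1.000000e+00]]
top 411.9533873310063 317.92439696507006 208.07641620701122 [ 424.39877513   77.91225387 1167.58925181]
[[-1.400000e-02 -1.000000e+00  2.700000e-02  5.218300e+01]
 [-9.940000e-01  1.100000e-02 -1.050000e-01  5.438200e+02]
 [ 1.050000e-01 -2.800000e-02 -9.940000e-01  1.118475e+03]
 [ 0.000000e+00  0.000000e+00  0.000000e+00  1.000000e+00]]
{'clock': 0.1, 'qpos': array([1.02922479e+00, 4.86630710e-02, 9.77319317e-02, 1.62198241e+00,
       1.50825247e-05, 1.44300179e+00]), 'joint_velocities': array([ 5.45013685e-04, -1.24977943e-03,  3.08658194e-03,  2.57919699e-03,
        1.21049102e-03,  5.23961127e-05]), 'joint_torque': array([ 2.22694354e-03, -3.39851117e+01,  3.20936036e+01,  1.58499816e-02,
       -1.90092928e-04, -1.99732284e-05]), 'eef_pos': array([210.77417592, 480.16590245, 202.23002654]), 'tool_rot': array([-3.54844207e-04,  2.05415643e-01,  9.78674253e-01, -9.97395247e-04]), 'ft_force': array([0.47561791, 0.48931651, 0.15886809]), 'ft_torque': array([ 0.04848723, -0.0534378 ,  0.0150089 ]), 'opening': 1.0027947548652072}
```

View pics/scene0.png

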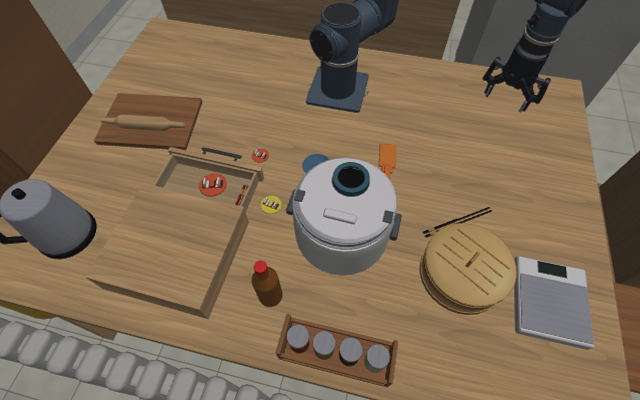

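View pics/top0.png

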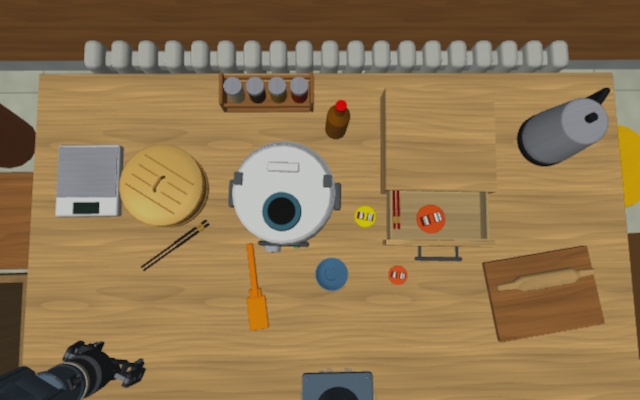

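The scene and top pictures show three cap-like things. In the top view they are a yellow cap at (366,216), a small red cap on the table at (398,275) and a large red cap in the tray at (431,219). The large red one in the tray fits the description. The port is at top (282,211) and scene (350,178). I'll confirm the cap in an enlarged crop and measure it.

```bash
python3 - <<'E'
from h import *
t=load('top0');s=load('scene0')
a=cv2.resize(t['color'][180:300,340:500],None,fx=5,fy=5,interpolation=cv2.INTER_CUBIC)
cv2.imwrite('pics/crop1.png',a[...,::-1])
b=cv2.resize(s['color'][130:230,140:300],None,fx=5,fy=5,interpolation=cv2.INTER_CUBIC)
cv2.imwrite('pics/crop2.png',b[...,::-1])
b=cv2.resize(t['color'][130:250,220:350],None,fx=5,fy=5,interpolation=cv2.INTER_CUBIC)
cv2.imwrite('pics/crop3.png',b[...,::-1])
for tag,c in(('top',t),('scene',s)):
    hsv=cv2.cvtColor(c['color'],cv2.COLOR_RGB2HSV)
    print(tag)
    m=((hsv[...,0]<9)&(hsv[...,1]>150)&(hsv[...,2]>120)).astype(np.uint8)
    n,l,st,ce=cv2.connectedComponentsWithStats(m)
    for i in range(1,n):
        if st[i,4]>60:
            print('red',st[i],ce[i],onz(c,*ce[i],39).round(1))
    P=cloud(c)
    for (u,v) in ([(431,219),(366,216),(398,275)] if tag=='top' else [(213,184),(271,204),(260,155)]):
        print(P[v-3:v+4,u-3:u+4].reshape(-1,3).mean(0).round(1), np.median(c['depth'][v-3:v+4,u-3:u+4]))
E
```

```text
top
red [335 100  12  11 107] [340.45794393 105.07476636] [836.2 -22.3  39. ]
red [417 206  28  26 230] [430.22173913 220.04782609] [ 506.5 -264.8   39. ]
red [389 266  18  18 174] [397.43103448 274.74712644] [ 358.3 -168.4   39. ]
[ 508.8 -264.8   46.5] 1131.5106
[519.8 -86.6  41. ] 1158.3359
[ 356.1 -175.4   14.3] 1146.9944
scene
red [252 149  17  13 111] [259.91891892 155.61261261] [ 378.1 -162.1   39. ]
red [199 174  27  22 315] [212.46666667 185.12063492] [ 513.4 -263.2   39. ]
red [254 260  13  13 127] [259.81102362 266.17322835] [721.1 -50.1  39. ]
[ 512.9 -260.1   45.1] 1118.728
[524.  -83.8  17.9] 1114.1665
[ 358.7 -171.7   15.3] 1210.38
```

View pics/crop1.png

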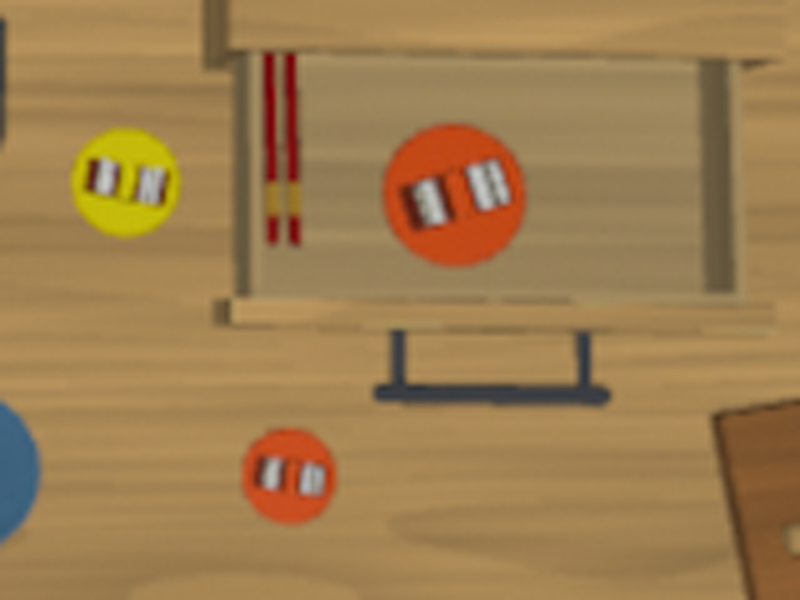

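View pics/crop2.png

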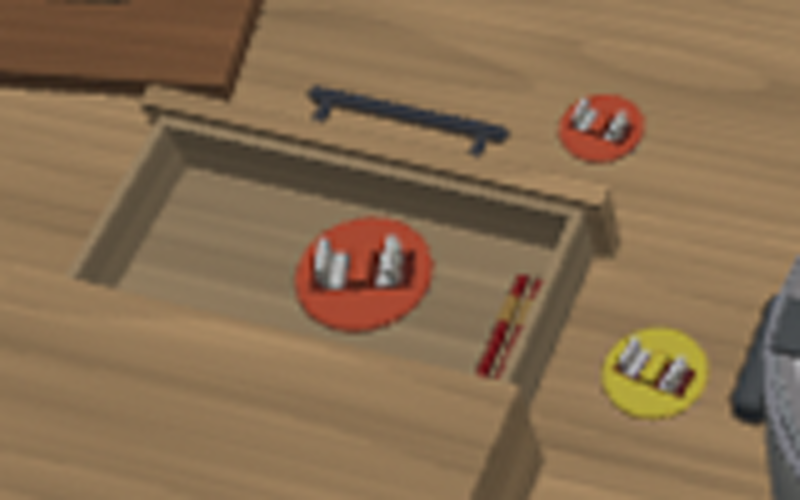

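View pics/crop3.png

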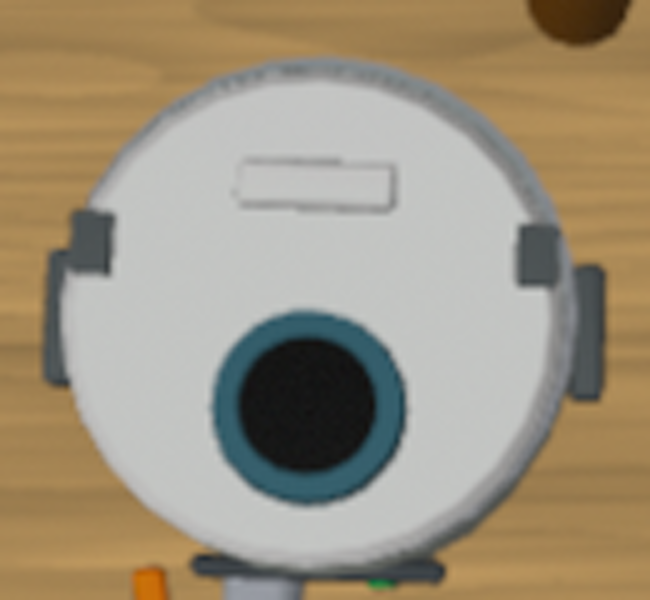

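```bash
cat >> h.py <<'E'
def circ(P):
    A=np.c_[2*P[:,:2],np.ones(len(P))];x=np.linalg.lstsq(A,(P[:,:2]**2).sum(1),rcond=None)[0]
    R=np.sqrt(x[2]+x[0]**2+x[1]**2);return x[0],x[1],R,np.abs(np.hypot(P[:,0]-x[0],P[:,1]-x[1])-R).max()
def subc(f,c,z,box,lev):
    # subpixel: upsample 8x the gray-like field f, threshold
    x0,y0,x1,y1=box;k=8
    g=cv2.resize(f[y0:y1,x0:x1].astype(np.float32),None,fx=k,fy=k,interpolation=cv2.INTER_CUBIC)
    cs,_=cv2.findContours((g>lev).astype(np.uint8),cv2.RETR_EXTERNAL,cv2.CHAIN_APPROX_NONE)
    q=max(cs,key=cv2.contourArea)[:,0,:]
    uv=(q+.5)/k-.5+[x0,y0]
    return uv
E
python3 - <<'E'
from h import *
for tag,cb,pb in(('top',(405,195,458,245),(255,185,310,240)),('scene',(190,165,236,205),(325,155,378,202))):
    c=load(tag+'0');I=c['color'].astype(float)
    # hull of cap: saturation-like field R-... use (R-B) for red ; 
    f=I[...,0]-I[...,1]
    print(tag,'redfield', f[cb[1]:cb[3],cb[0]:cb[2]].max(), np.median(f[cb[1]:cb[3],cb[0]:cb[2]]))
    uv=subc(f,c,39,cb,95)
    P=np.array([onz(c,*p,39) for p in cv2.convexHull(uv.astype(np.float32))[:,0]])
    print(tag,'cap',np.round(circ(P),2))
    # white tabs
    x0,y0,x1,y1=cb
    w=(I.min(2)>130);w[:y0]=0;w[y1:]=0;w[:,:x0]=0;w[:,x1:]=0
    n,l,st,ce=cv2.connectedComponentsWithStats(w.astype(np.uint8))
    for i in range(1,n):
        if st[i,4]>4: print('  tab',st[i],ce[i],onz(c,*ce[i],58).round(1))
    # port hole
    f=-I.max(2)
    print(' hole levels',np.percentile(-f[pb[1]:pb[3],pb[0]:pb[2]],[2,10,30,50,70,90]))
    uv=subc(f,c,222,pb,-60)
    for z in (214,218,222,226):
        P=np.array([onz(c,*p,z) for p in uv]);print('  port',z,np.round(circ(P),2))
    d=cloud(c);g=(I[...,2]>I[...,0]+30);g[:pb[1]]=0;g[pb[3]:]=0;g[:,:pb[0]]=0;g[:,pb[2]:]=0
    g=cv2.erode(g.astype(np.uint8),np.ones((3,3)))>0
    z=d[...,2][g]; print('  collar z',np.percentile(z,[5,25,50,75,95]),g.sum())
E
```

```text
top redfield 124.0 24.0
top cap [ 5.1066e+02 -2.6555e+02  3.8480e+01  4.2000e-01]
  tab [434 213   8   9  43] [437.13953488 216.6744186 ] [ 514.1 -278.4   58. ]
  tab [424 216   5   9  24] [425.95833333 220.08333333] [ 505.2 -247.3   58. ]
 hole levels [ 20.  22. 106. 195. 196. 197.]
  port 214 [5.2007e+02 1.3663e+02 3.1620e+01 4.3000e-01]
  port 218 [5.1966e+02 1.3639e+02 3.1490e+01 4.3000e-01]
  port 222 [5.1926e+02 1.3614e+02 3.1360e+01 4.3000e-01]
  port 226 [5.1886e+02 1.3589e+02 3.1220e+01 4.3000e-01]
  collar z [218.38339078 220.23348107 221.19601378 222.31487114 224.0651654 ] 287
scene redfield 101.0 20.0
scene cap [ 509.51 -265.07   37.3     1.21]
  tab [216 177   4   7  15] [217.26666667 180.33333333] [ 505.6 -246.6   58. ]
  tab [203 178   2   6  10] [203.6 180.9] [ 516.5 -284.3   58. ]
  tab [206 181   3   6  15] [206.93333333 183.4       ] [ 522.4 -271.6   58. ]
 hole levels [ 17.  19.  90. 151. 178. 180.]
  port 214 [514.46 136.37  31.79   4.65]
  port 218 [517.28 136.67  31.63   4.62]
  port 222 [520.09 136.97  31.46   4.6 ]
  port 226 [522.91 137.27  31.29   4.57]
  collar z [218.83383272 220.13588151 220.94879679 222.00790406 223.34150276] 145
```

The crop confirms the large red cap in the tray (tabs at (426,220) and (437,217), about 16° off world y). The yellow cap and the small red cap are decoys. Cap centre is about (510.5,-265.4) and the port mouth about (519.4,136.4,221). First I'll lift and turn.

>>> play_rows:
  series:
    - {"z": -60, "az": -10}
    - {"z": -100, "az": -20}
    - {"z": -100, "az": -30}
    - {"z": -100, "az": -40}
    - {"z": -100, "az": -40}
    - {"z": -100, "az": -40}
  newtons: 40

```text
invalid input at $.series[0]: expected keys gripper, x, y, z, ax, ay, az
```

```bash
cat >> h.py <<'E'
from scipy.spatial.transform import Rotation as Ro
def st(goal=None):
    s=r.get_state();q=s['tool_rot'];R=Ro.from_quat([q[1],q[2],q[3],q[0]]).as_matrix()
    print('t',round(s['clock'],2),'pos',s['eef_pos'].round(2),'F',s['ft_force'].round(2),'T',s['ft_torque'].round(2),'open',round(s['opening']*85.4,2))
    print('tx',R[:,0].round(4),'ty',R[:,1].round(4),'tz',R[:,2].round(4),'yaw_y',round(np.degrees(np.arctan2(R[1,1],R[0,1])),2),'q',s['qpos'].round(2))
    if goal is not None: print('shift',(R.T@(np.array(goal)-s['eef_pos'])).round(2))
    return s,R
E
python3 -c "
from h import *
st([510.5,-265.4,300])"
```

```text
t 0.1 pos [210.77 480.17 202.23] F [0.48 0.49 0.16] T [ 0.05 -0.05  0.02] open 85.64
tx [-9.156e-01  4.021e-01  3.000e-04] ty [ 0.4021  0.9156 -0.0021] tz [-0.0011 -0.0018 -1.    ] yaw_y 66.29 q [1.03 0.05 0.1  1.62 0.   1.44]
shift [-574.17 -562.34  -96.75]
```

>>> play_rows:
  series:
    - {"gripper": 85, "x": 0, "y": 0, "z": -60, "ax": 0, "ay": 0, "az": -10}
    - {"gripper": 85, "x": 0, "y": 0, "z": -100, "ax": 0, "ay": 0, "az": -20}
    - {"gripper": 85, "x": 0, "y": 0, "z": -100, "ax": 0, "ay": 0, "az": -30}
    - {"gripper": 85, "x": 0, "y": 0, "z": -100, "ax": 0, "ay": 0, "az": -40}
    - {"gripper": 85, "x": 0, "y": 0, "z": -100, "ax": 0, "ay": 0, "az": -40}
    - {"gripper": 85, "x": 0, "y": 0, "z": -100, "ax": 0, "ay": 0, "az": -40}
  newtons: 40

```text
clock: 0.85
eef_pos: [211.0, 480.5, 302.8]
tool_rot: [-0.0, -0.14, 0.99, -0.0]
ft_force: [0.5, 0.1, 0.3]
opening: 0.998
```

```bash
python3 -c "
from h import *
st([510.5,-265.4,300])"
```

```text
t 0.85 pos [211.02 480.5  302.8 ] F [0.46 0.08 0.32] T [-0.01 -0.02  0.01] open 85.27
tx [-9.605e-01 -2.781e-01  8.000e-04] ty [-2.781e-01  9.605e-01 -7.000e-04] tz [-5.e-04 -9.e-04 -1.e+00] yaw_y 106.15 q [ 1.03  0.1   0.36  1.83 -0.    0.75]
shift [ -80.21 -799.76    3.32]
```

>>> play_rows:
  series:
    - {"gripper": 85, "x": -5, "y": -50, "z": 0, "ax": 0, "ay": 0, "az": 0}
    - {"gripper": 85, "x": -11, "y": -110, "z": 0, "ax": 0, "ay": 0, "az": 0}
    - {"gripper": 85, "x": -17, "y": -170, "z": 0, "ax": 0, "ay": 0, "az": 0}
    - {"gripper": 85, "x": -23, "y": -230, "z": 0, "ax": 0, "ay": 0, "az": 0}
    - {"gripper": 85, "x": -29, "y": -290, "z": 0, "ax": 0, "ay": 0, "az": 0}
    - {"gripper": 85, "x": -35, "y": -350, "z": 0, "ax": 0, "ay": 0, "az": 0}
    - {"gripper": 85, "x": -40, "y": -400, "z": 0, "ax": 0, "ay": 0, "az": 0}
    - {"gripper": 85, "x": -45, "y": -450, "z": 0, "ax": 0, "ay": 0, "az": 0}

```text
clock: 1.85
eef_pos: [380.8, 59.7, 303.2]
tool_rot: [0.0, -0.14, 0.99, 0.0]
ft_force: [0.1, -0.3, -0.7]
opening: 0.989
```

```bash
python3 -c "
from h import *
st([510.5,-265.4,300])"
```

```text
t 1.85 pos [380.8   59.66 303.23] F [ 0.1  -0.27 -0.69] T [ 0.02 -0.06  0.03] open 84.47
tx [-9.605e-01 -2.781e-01 -5.000e-04] ty [-2.781e-01  9.605e-01  1.000e-04] tz [ 5.e-04  2.e-04 -1.e+00] yaw_y 106.15 q [-0.02 -0.26  0.02  1.85  0.   -0.3 ]
shift [ -34.18 -348.3     3.22]
```

>>> play_rows:
  series:
    - {"gripper": 62, "x": -6, "y": -60, "z": 20, "ax": 0, "ay": 0, "az": 0}
    - {"gripper": 62, "x": -12, "y": -120, "z": 50, "ax": 0, "ay": 0, "az": 0}
    - {"gripper": 62, "x": -18, "y": -180, "z": 80, "ax": 0, "ay": 0, "az": 0}
    - {"gripper": 62, "x": -23, "y": -230, "z": 110, "ax": 0, "ay": 0, "az": 0}
    - {"gripper": 62, "x": -28, "y": -280, "z": 140, "ax": 0, "ay": 0, "az": 0}
    - {"gripper": 62, "x": -33, "y": -330, "z": 170, "ax": 0, "ay": 0, "az": 0}
    - {"gripper": 62, "x": -35, "y": -350, "z": 190, "ax": 0, "ay": 0, "az": 0}
    - {"gripper": 62, "x": -35, "y": -350, "z": 190, "ax": 0, "ay": 0, "az": 0}

```text
clock: 2.85
eef_pos: [510.6, -265.0, 109.9]
tool_rot: [-0.002, -0.14, 0.99, 0.002]
ft_force: [-0.2, 0.0, 0.0]
opening: 0.726
```

```bash
python3 -c "
from h import *
st([510.5,-265.4,70])
for n in('scene','top'):
    c=snap(n,n+'1')
    u,v=proj(c,[510,-265,60]).astype(int)
    print(u,v)
    a=cv2.resize(c['color'][v-50:v+50,u-60:u+60],None,fx=5,fy=5,interpolation=cv2.INTER_CUBIC)
    cv2.imwrite('pics/%s1c.png'%n,a[...,::-1])
"
```

```text
t 2.85 pos [ 510.56 -264.97  109.93] F [-0.21  0.02  0.02] T [ 0.04  0.04 -0.01] open 62.02
tx [-0.9609 -0.277   0.004 ] ty [-0.277   0.9609  0.0047] tz [-0.0051  0.0034 -1.    ] yaw_y 106.08 q [-0.6   0.18  0.06  1.45 -0.   -0.88]
shift [ 1.000e-02 -5.900e-01  3.993e+01]
210 179
432 218
```

View pics/scene1c.png

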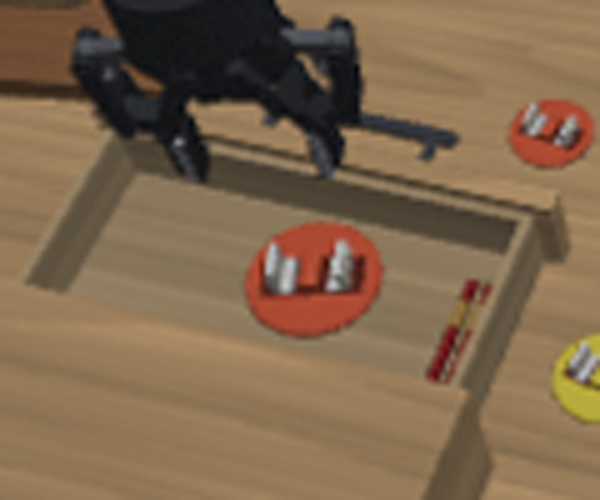

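View pics/top1c.png

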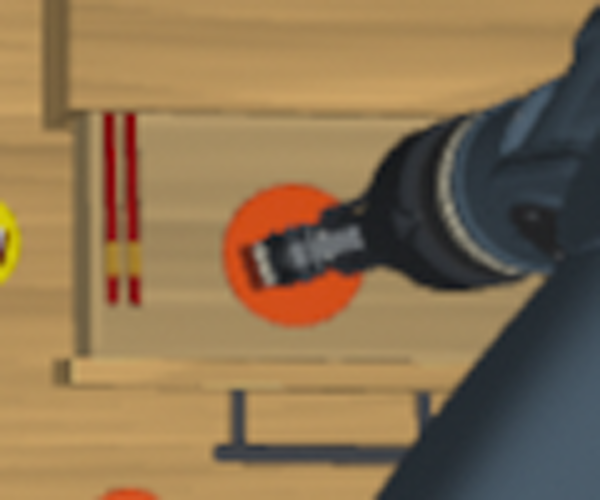

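The gripper is centred over the cap and in line with its tabs (top view crop, tabs near (262,265)). I'll descend part way and settle.

>>> play_rows:
  series:
    - {"gripper": 58, "x": 0, "y": 0, "z": 15, "ax": 0, "ay": 0, "az": 0}
    - {"gripper": 58, "x": 0, "y": 0, "z": 30, "ax": 0, "ay": 0, "az": 0}
    - {"gripper": 58, "x": 0, "y": 0, "z": 45, "ax": 0, "ay": 0, "az": 0}
    - {"gripper": 58, "x": 0, "y": 0, "z": 50, "ax": 0, "ay": 0, "az": 0}
    - {"gripper": 58, "x": 0, "y": 0, "z": 50, "ax": 0, "ay": 0, "az": 0}
    - {"gripper": 58, "x": 0, "y": 0, "z": 50, "ax": 0, "ay": 0, "az": 0}

```text
clock: 3.7
eef_pos: [512.7, -265.0, 63.9]
tool_rot: [0.0, -0.142, 0.99, -0.0]
ft_force: [0.5, 0.1, -0.1]
opening: 0.681
```

```bash
python3 -c "
from h import *
st([510.5,-265.4,41])"
```

```text
t 3.7 pos [ 512.69 -265.02   63.87] F [ 0.48  0.14 -0.1 ] T [ 0.02 -0.    0.04] open 58.12
tx [-9.599e-01 -2.805e-01 -7.000e-04] ty [-2.805e-01  9.599e-01 -8.000e-04] tz [ 9.e-04 -6.e-04 -1.e+00] yaw_y 106.29 q [-0.59  0.2  -0.02  1.36  0.   -0.88]
shift [ 2.22  0.27 22.87]
```

>>> play_rows:
  series:
    - {"gripper": 58, "x": 2, "y": 0, "z": 6, "ax": 0, "ay": 0, "az": 0}
    - {"gripper": 58, "x": 2, "y": 0, "z": 12, "ax": 0, "ay": 0, "az": 0}
    - {"gripper": 58, "x": 2, "y": 0, "z": 18, "ax": 0, "ay": 0, "az": 0}
    - {"gripper": 55, "x": 2, "y": 0, "z": 22, "ax": 0, "ay": 0, "az": 0}
    - {"gripper": 55, "x": 2, "y": 0, "z": 22, "ax": 0, "ay": 0, "az": 0}
    - {"gripper": 50, "x": 2, "y": 0, "z": 22, "ax": 0, "ay": 0, "az": 0}
    - {"gripper": 50, "x": 2, "y": 0, "z": 22, "ax": 0, "ay": 0, "az": 0}

```text
clock: 4.58
eef_pos: [510.6, -265.5, 41.7]
tool_rot: [0.0, -0.142, 0.99, -0.0]
ft_force: [-0.1, -0.9, -0.6]
opening: 0.585
```

```bash
python3 -c "
from h import *
st([510.5,-265.4,41])
for n in('scene','top'):
    c=snap(n,n+'2')
    u,v=proj(c,[510,-265,60]).astype(int)
    a=cv2.resize(c['color'][v-40:v+40,u-50:u+50],None,fx=6,fy=6,interpolation=cv2.INTER_CUBIC)
    cv2.imwrite('pics/%s2c.png'%n,a[...,::-1])
"
```

```text
t 4.58 pos [ 510.63 -265.48   41.67] F [-0.06 -0.87 -0.64] T [-0.02  0.01 -0.03] open 49.99
tx [-9.598e-01 -2.805e-01 -4.000e-04] ty [-2.805e-01  9.598e-01 -5.000e-04] tz [ 5.e-04 -4.e-04 -1.e+00] yaw_y 106.29 q [-0.6   0.2  -0.05  1.31  0.   -0.88]
shift [0.1  0.12 0.67]
```

View pics/scene2c.png

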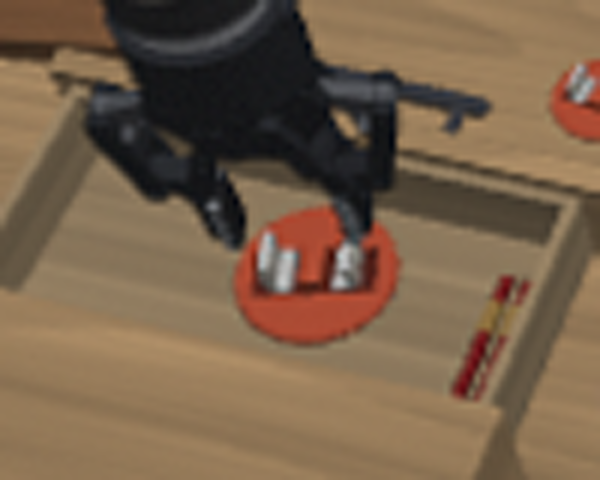

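View pics/top2c.png

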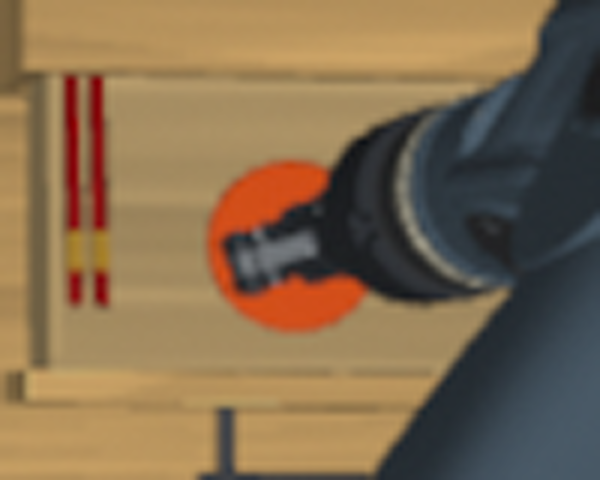

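```bash
python3 -c "
from h import *
ty=np.array([-.2805,.9598,0]);tx=np.array([-.9598,-.2805,0])
p0=np.array([510.6,-265.5,0])
for n in('scene','top'):
    c=load(n+'2')
    u0,v0=proj(c,[510,-265,60]).astype(int)
    a=cv2.resize(c['color'][v0-40:v0+40,u0-50:u0+50],None,fx=6,fy=6,interpolation=cv2.INTER_CUBIC)[...,::-1].copy()
    for z,col in ((42,(0,255,0)),(48,(255,255,0)),(56,(255,0,255))):
      for s in(1,-1):
        for w in (-11,0,11):
          q=p0+ty*s*25+tx*w; q[2]=z
          u,v=proj(c,q); cv2.circle(a,(int((u-u0+50.5)*6),int((v-v0+40.5)*6)),2,col,-1)
    cv2.imwrite('pics/%s2d.png'%n,a)
    P=cloud(c).reshape(-1,3);I=c['color'].reshape(-1,3).max(1)
    m=(I<75)&(abs(P[:,0]-510)<60)&(abs(P[:,1]+265)<70)&(P[:,2]>35)&(P[:,2]<90)
    Q=P[m]; a_=(Q-p0)@tx; b_=(Q-p0)@ty
    i=np.argsort(Q[:,2])[:25]; print(n); print(np.c_[a_[i],b_[i],Q[i,2]].round(0).T.astype(int))
"
```

```text
scene
[[ 61  48  10   9   8  46  33  37  41  45  34  44  46  33  37  37  33  37
   32  40  40  40  39  43  33]
 [-16  25   8  26  29  35  81  63  54  37  79  40  40  70  58  64  73  61
   77  61  50  53  59  50  71]
 [ 36  37  40  41  41  44  48  48  50  50  51  51  54  54  54  54  54  54
   55  55  55  56  57  57  58]]
top
[]
```

View pics/scene2d.png

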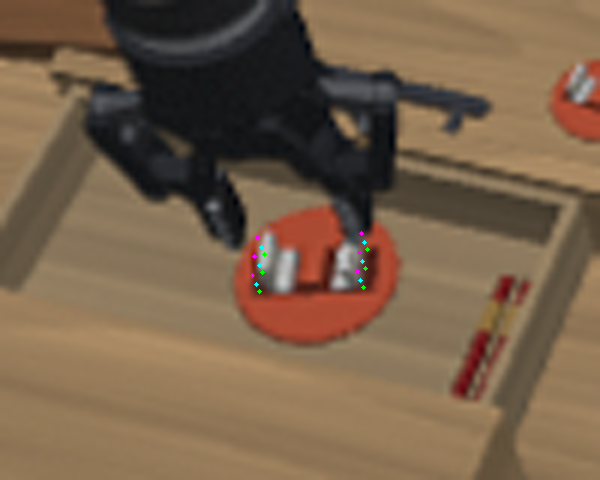

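View pics/top2d.png

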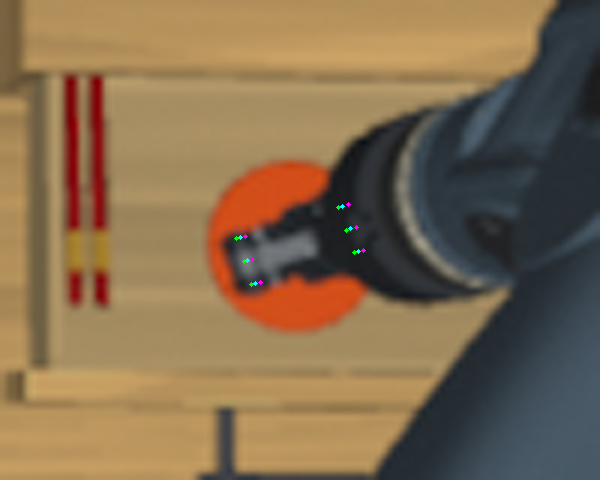

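```bash
python3 -c "
from h import *
ty=np.array([-.2805,.9598,0]);tx=np.array([-.9598,-.2805,0]);p0=np.array([510.6,-265.5,0])
c=load('scene2');u0,v0=proj(c,[510,-265,60]).astype(int);P=cloud(c)
for cu in (215,228,238,340,352,362):
  for cv in (215,228,240,250):
    u=u0-50+cu//6;v=v0-40+cv//6;q=P[v,u];print(cu,cv,c['color'][v,u],'tx %.0f ty %.0f z %.0f'%((q-p0)@tx,(q-p0)@ty,q[2]))
"
```

```text
215 215 [60 62 63] tx -13 ty -28 z 110
215 228 [25 23 22] tx -6 ty -36 z 87
215 240 [127 110  85] tx 32 ty -58 z 24
215 250 [146 125  96] tx 28 ty -57 z 25
228 215 [21 22 23] tx -5 ty -24 z 99
228 228 [30 31 33] tx -10 ty -26 z 91
228 240 [51 53 55] tx -11 ty -28 z 83
228 250 [92 85 78] tx -10 ty -29 z 78
238 215 [18 19 20] tx 2 ty -25 z 89
238 228 [20 21 23] tx -4 ty -25 z 84
238 240 [24 28 29] tx -9 ty -26 z 80
238 250 [75 69 60] tx -10 ty -26 z 77
340 215 [77 59 59] tx -11 ty 28 z 103
340 228 [134  59  41] tx 27 ty 8 z 37
340 240 [142  61  42] tx 15 ty 11 z 43
340 250 [142 103  94] tx 12 ty 11 z 43
352 215 [60 62 65] tx -7 ty 31 z 98
352 228 [55 61 63] tx -11 ty 30 z 89
352 240 [94 97 97] tx -12 ty 28 z 80
352 250 [159 157 151] tx 1 ty 21 z 58
362 215 [18 19 22] tx -7 ty 37 z 97
362 228 [41 40 41] tx -6 ty 33 z 81
362 240 [135  73  61] tx 15 ty 22 z 42
362 250 [119  74  65] tx 13 ty 22 z 39
```

```bash
python3 -c "
from h import *
for n,p in(('scene0',(210.8,480.2,202)),('scene1',(510.6,-265,110)),('scene2',(510.6,-265.5,41.7)),('top0',(210.8,480.2,202)),('top1',(510.6,-265,110))):
    c=load(n);P=cloud(c).reshape(-1,3);I=c['color'].reshape(-1,3)
    m=(I.max(1)<80)&(np.hypot(P[:,0]-p[0],P[:,1]-p[1])<75)&(P[:,2]>p[2]-20)&(P[:,2]<p[2]+120)
    Q=P[m];i=np.argsort(Q[:,2])[:30];print(n,p,len(Q));print((Q[i]).round(0).T.astype(int))
"
```

```text
scene0 (210.8, 480.2, 202) 642
[[202 201 236 242 205 189 242 239 196 198 205 241 241 202 203 196 238 237
  186 235 240 239 243 204 198 239 196 239 243 195]
 [435 434 524 516 436 443 518 516 440 430 435 517 519 435 432 430 519 524
  445 524 516 521 523 437 431 526 429 528 525 431]
 [246 249 250 250 250 250 250 251 252 252 253 253 253 253 253 254 254 254
  255 255 255 255 256 256 256 256 257 257 257 257]]
scene1 (510.6, -265, 110) 545
[[ 513  517  512  529  511  511  527  511  532  513  522  510  507  506
   531  526  517  520  529  529  531  504  528  512  532  498  492  509
   507  510]
 [-298 -296 -297 -293 -231 -229 -293 -297 -293 -299 -294 -228 -226 -224
  -299 -292 -296 -295 -305 -302 -293 -224 -308 -298 -295 -223 -226 -298
  -228 -227]
 [ 143  145  147  147  148  148  149  149  151  151  151  152  152  152
   152  153  153  153  153  154  154  154  154  155  155  156  156  156
   156  156]]
scene2 (510.6, -265.5, 41.7) 519
[[ 473  454  453  456  457  457  455  456  456  455  458  457  459  458
   456  499  514  511  458  497  504  498  455  495  495  508  503  457
   513  457]
 
[... 517 characters left out ...]
 521 517 517 520 518 431
  518 522 520 430 433 516 435 437 432 521 519 517]
 [244 245 245 246 247 248 248 249 249 250 250 250 251 251 251 251 251 252
  252 252 252 252 252 252 253 253 253 254 255 255]]
top1 (510.6, -265, 110) 65
[[ 495  495  492  492  509  511  492  492  513  511  492  510  494  491
   517  487  485  494  510  496  494  494  510  515  515  512  493  489
   512  489]
 [-231 -206 -205 -228 -224 -224 -230 -232 -228 -225 -233 -227 -231 -235
  -241 -204 -204 -232 -228 -235 -237 -234 -230 -233 -235 -233 -243 -236
  -228 -203]
 [ 196  200  202  204  204  205  206  208  208  210  211  212  212  212
   213  213  214  214  214  214  215  215  215  215  215  216  216  216
   216  217]]
```

Both cameras' depth puts the fingertips about 30 mm above the reported TCP: tips at z ≈ 78 mm against a reported 41.7, and the gap was the same in every earlier view. I won't close here. I'll feel downwards gently and watch the force.

>>> play_rows:
  series:
    - {"gripper": 54, "x": 0, "y": 0, "z": 1.5, "ax": 0, "ay": 0, "az": 0}
    - {"gripper": 54, "x": 0, "y": 0, "z": 3, "ax": 0, "ay": 0, "az": 0}
    - {"gripper": 54, "x": 0, "y": 0, "z": 4.5, "ax": 0, "ay": 0, "az": 0}
    - {"gripper": 54, "x": 0, "y": 0, "z": 6, "ax": 0, "ay": 0, "az": 0}
    - {"gripper": 54, "x": 0, "y": 0, "z": 6, "ax": 0, "ay": 0, "az": 0}

```text
clock: 5.3
eef_pos: [510.2, -265.2, 35.0]
tool_rot: [-0.0, -0.142, 0.99, 0.0]
ft_force: [-0.7, -0.5, -0.8]
opening: 0.633
```

```bash
python3 -c "
from h import *
st()"
```

```text
t 5.3 pos [ 510.22 -265.19   35.04] F [-0.66 -0.48 -0.77] T [0.08 0.06 0.01] open 54.04
tx [-9.599e-01 -2.805e-01  3.000e-04] ty [-2.805e-01  9.599e-01  4.000e-04] tz [-4.e-04  3.e-04 -1.e+00] yaw_y 106.29 q [-0.6   0.21 -0.06  1.3  -0.   -0.88]
```

>>> play_rows:
  series:
    - {"gripper": 54, "x": 0, "y": 0, "z": 1.5, "ax": 0, "ay": 0, "az": 0}
    - {"gripper": 54, "x": 0, "y": 0, "z": 3, "ax": 0, "ay": 0, "az": 0}
    - {"gripper": 54, "x": 0, "y": 0, "z": 4.5, "ax": 0, "ay": 0, "az": 0}
    - {"gripper": 54, "x": 0, "y": 0, "z": 6, "ax": 0, "ay": 0, "az": 0}
    - {"gripper": 54, "x": 0, "y": 0, "z": 6, "ax": 0, "ay": 0, "az": 0}

```text
clock: 5.92
eef_pos: [510.2, -265.2, 29.1]
tool_rot: [-0.0, -0.142, 0.99, 0.0]
ft_force: [-0.2, -0.2, 0.2]
opening: 0.63
```

```bash
python3 -c "
from h import *
st()
c=snap('scene','scene3')
u,v=proj(c,[510,-265,60]).astype(int)
a=cv2.resize(c['color'][v-40:v+40,u-50:u+50],None,fx=6,fy=6,interpolation=cv2.INTER_CUBIC)
cv2.imwrite('pics/scene3c.png',a[...,::-1])
"
```

```text
t 5.92 pos [ 510.24 -265.21   29.06] F [-0.17 -0.18  0.22] T [0.03 0.03 0.02] open 53.84
tx [-9.598e-01 -2.805e-01  3.000e-04] ty [-2.805e-01  9.598e-01  3.000e-04] tz [-4.e-04  2.e-04 -1.e+00] yaw_y 106.29 q [-0.6   0.21 -0.07  1.29 -0.   -0.88]
```

View pics/scene3c.png

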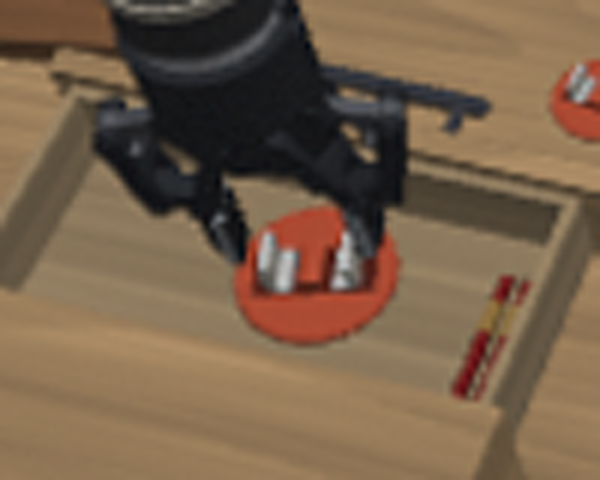

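Reported z is 29 and there is no contact. The scene picture shows the tips still above the tabs, left tip at crop (235,258) and right at (372,250), so the cameras are right. Continuing down.

>>> play_rows:
  series:
    - {"gripper": 54, "x": 0, "y": 0, "z": 3, "ax": 0, "ay": 0, "az": 0}
    - {"gripper": 54, "x": 0, "y": 0, "z": 6, "ax": 0, "ay": 0, "az": 0}
    - {"gripper": 54, "x": 0, "y": 0, "z": 9, "ax": 0, "ay": 0, "az": 0}
    - {"gripper": 54, "x": 0, "y": 0, "z": 12, "ax": 0, "ay": 0, "az": 0}
    - {"gripper": 54, "x": 0, "y": 0, "z": 14, "ax": 0, "ay": 0, "az": 0}
    - {"gripper": 54, "x": 0, "y": 0, "z": 14, "ax": 0, "ay": 0, "az": 0}

```text
clock: 6.72
eef_pos: [510.2, -265.2, 15.0]
tool_rot: [-0.0, -0.142, 0.99, 0.0]
ft_force: [-0.6, 0.5, -0.0]
opening: 0.632
```

```bash
python3 -c "
from h import *
st()
c=snap('scene','scene4')
u,v=proj(c,[510,-265,60]).astype(int)
a=cv2.resize(c['color'][v-40:v+40,u-50:u+50],None,fx=6,fy=6,interpolation=cv2.INTER_CUBIC)
cv2.imwrite('pics/scene4c.png',a[...,::-1])
"
```

```text
t 6.72 pos [ 510.19 -265.19   15.02] F [-0.58  0.46 -0.  ] T [-0.06 -0.02  0.01] open 53.94
tx [-9.599e-01 -2.805e-01  3.000e-04] ty [-2.805e-01  9.599e-01  4.000e-04] tz [-5.e-04  3.e-04 -1.e+00] yaw_y 106.29 q [-0.6   0.22 -0.09  1.26  0.   -0.88]
```

View pics/scene4c.png

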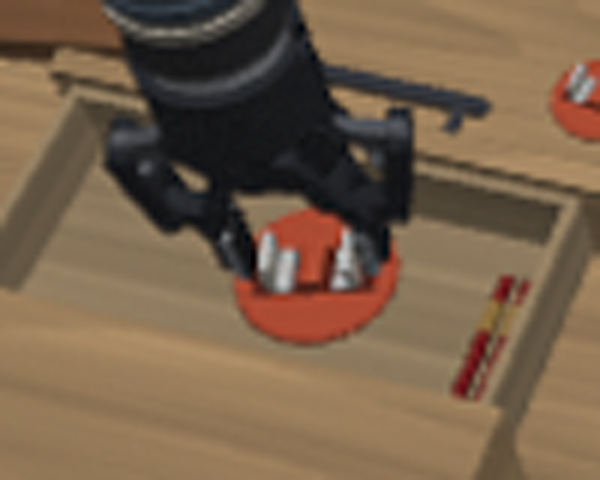

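>>> play_rows:
  series:
    - {"gripper": 50, "x": 0, "y": 0, "z": 1.5, "ax": 0, "ay": 0, "az": 0}
    - {"gripper": 50, "x": 0, "y": 0, "z": 3, "ax": 0, "ay": 0, "az": 0}
    - {"gripper": 50, "x": 0, "y": 0, "z": 4.5, "ax": 0, "ay": 0, "az": 0}
    - {"gripper": 50, "x": 0, "y": 0, "z": 6, "ax": 0, "ay": 0, "az": 0}
    - {"gripper": 50, "x": 0, "y": 0, "z": 6, "ax": 0, "ay": 0, "az": 0}

```text
clock: 7.4
eef_pos: [510.2, -265.2, 9.1]
tool_rot: [-0.0, -0.142, 0.99, 0.0]
ft_force: [0.1, -0.7, -0.6]
opening: 0.584
```

```bash
python3 -c "
from h import *
st()"
```

```text
t 7.4 pos [ 510.23 -265.22    9.08] F [ 0.13 -0.66 -0.6 ] T [-0.03 -0.01  0.03] open 49.86
tx [-9.598e-01 -2.805e-01  3.000e-04] ty [-2.805e-01  9.598e-01  3.000e-04] tz [-4.e-04  2.e-04 -1.e+00] yaw_y 106.29 q [-0.6   0.22 -0.1   1.25 -0.   -0.88]
```

>>> play_rows:
  series:
    - {"gripper": 44, "x": 0, "y": 0, "z": 0, "ax": 0, "ay": 0, "az": 0}
    - {"gripper": 38, "x": 0, "y": 0, "z": 0, "ax": 0, "ay": 0, "az": 0}
    - {"gripper": 32, "x": 0, "y": 0, "z": 0, "ax": 0, "ay": 0, "az": 0}
    - {"gripper": 25, "x": 0, "y": 0, "z": 0, "ax": 0, "ay": 0, "az": 0}
    - {"gripper": 25, "x": 0, "y": 0, "z": 0, "ax": 0, "ay": 0, "az": 0}
    - {"gripper": 25, "x": 0, "y": 0, "z": 0, "ax": 0, "ay": 0, "az": 0}
    - {"gripper": 25, "x": 0, "y": 0, "z": 0, "ax": 0, "ay": 0, "az": 0}
  newtons: 40

```text
clock: 8.28
eef_pos: [511.7, -265.8, 11.2]
tool_rot: [0.001, -0.142, 0.99, -0.001]
ft_force: [-0.3, 0.5, 6.1]
opening: 0.334
```

```bash
python3 -c "
from h import *
st()
c=snap('scene','scene5')
u,v=proj(c,[510,-265,60]).astype(int)
a=cv2.resize(c['color'][v-40:v+40,u-50:u+50],None,fx=6,fy=6,interpolation=cv2.INTER_CUBIC)
cv2.imwrite('pics/scene5c.png',a[...,::-1])
"
```

```text
t 8.28 pos [ 511.68 -265.79   11.24] F [-0.28  0.52  6.07] T [0.25 0.17 0.05] open 28.53
tx [-0.9598 -0.2808 -0.0024] ty [-0.2808  0.9598 -0.002 ] tz [ 0.0029 -0.0013 -1.    ] yaw_y 106.31 q [-0.6   0.22 -0.09  1.25  0.   -0.88]
```

View pics/scene5c.png

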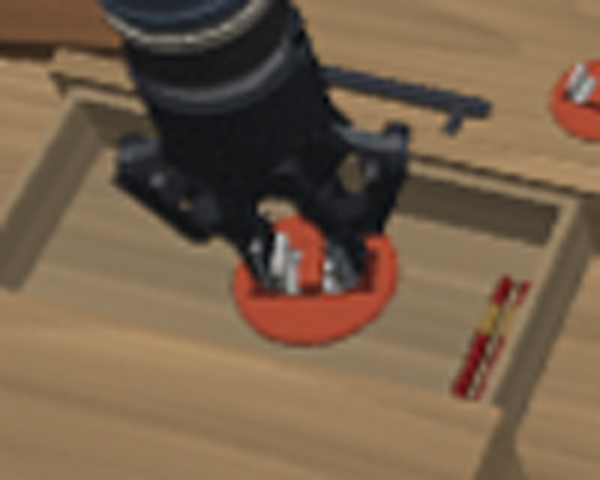

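The grip closed to 28.5 mm with the tips just touching the flange (+6 N). Lifting a little to check.

>>> play_rows:
  series:
    - {"gripper": 25, "x": 0, "y": 0, "z": -4, "ax": 0, "ay": 0, "az": 0}
    - {"gripper": 25, "x": 0, "y": 0, "z": -8, "ax": 0, "ay": 0, "az": 0}
    - {"gripper": 25, "x": 0, "y": 0, "z": -14, "ax": 0, "ay": 0, "az": 0}
    - {"gripper": 25, "x": 0, "y": 0, "z": -20, "ax": 0, "ay": 0, "az": 0}
    - {"gripper": 25, "x": 0, "y": 0, "z": -26, "ax": 0, "ay": 0, "az": 0}
    - {"gripper": 25, "x": 0, "y": 0, "z": -30, "ax": 0, "ay": 0, "az": 0}
    - {"gripper": 25, "x": 0, "y": 0, "z": -30, "ax": 0, "ay": 0, "az": 0}
    - {"gripper": 25, "x": 0, "y": 0, "z": -30, "ax": 0, "ay": 0, "az": 0}

```text
clock: 9.32
eef_pos: [510.3, -265.2, 39.1]
tool_rot: [-0.0, -0.142, 0.99, 0.0]
ft_force: [0.8, 0.7, -1.9]
opening: 0.333
```

```bash
python3 -c "
from h import *
st()
c=snap('scene','scene6')
u,v=proj(c,[510,-265,60]).astype(int)
a=cv2.resize(c['color'][v-40:v+40,u-50:u+50],None,fx=6,fy=6,interpolation=cv2.INTER_CUBIC)
cv2.imwrite('pics/scene6c.png',a[...,::-1])
"
```

```text
t 9.32 pos [ 510.26 -265.24   39.14] F [ 0.82  0.68 -1.86] T [-0.01  0.02 -0.04] open 28.44
tx [-9.598e-01 -2.805e-01  2.000e-04] ty [-2.805e-01  9.598e-01  3.000e-04] tz [-3.e-04  2.e-04 -1.e+00] yaw_y 106.29 q [-0.6   0.2  -0.06  1.31  0.   -0.88]
```

View pics/scene6c.png

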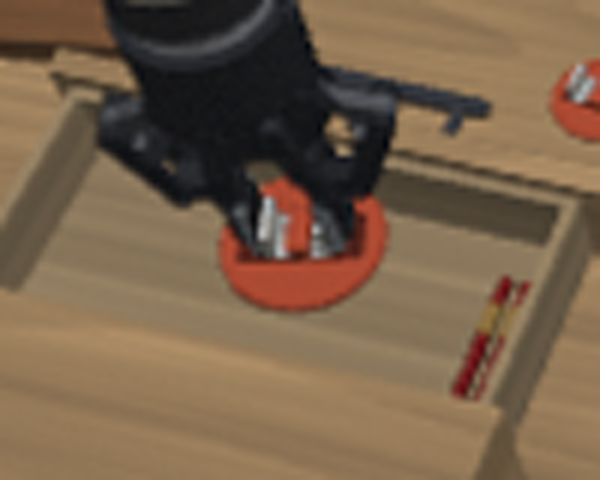

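The cap is lifted cleanly and level, with flange centre at crop (303,248). Now straight up, then across.

>>> play_rows:
  series:
    - {"gripper": 25, "x": 0, "y": 0, "z": -20, "ax": 0, "ay": 0, "az": 0}
    - {"gripper": 25, "x": 0, "y": 0, "z": -55, "ax": 0, "ay": 0, "az": 0}
    - {"gripper": 25, "x": 0, "y": 0, "z": -95, "ax": 0, "ay": 0, "az": 0}
    - {"gripper": 25, "x": 0, "y": 0, "z": -135, "ax": 0, "ay": 0, "az": 0}
    - {"gripper": 25, "x": 0, "y": 0, "z": -170, "ax": 0, "ay": 0, "az": 0}
    - {"gripper": 25, "x": 0, "y": 0, "z": -195, "ax": 0, "ay": 0, "az": 0}
    - {"gripper": 25, "x": 0, "y": 0, "z": -205, "ax": 0, "ay": 0, "az": 0}
    - {"gripper": 25, "x": 0, "y": 0, "z": -205, "ax": 0, "ay": 0, "az": 0}

```text
clock: 10.38
eef_pos: [510.6, -265.5, 244.4]
tool_rot: [0.0, -0.142, 0.99, -0.0]
ft_force: [0.1, 0.3, -2.0]
opening: 0.331
```

>>> play_rows:
  series:
    - {"gripper": 25, "x": -6, "y": 19, "z": 0, "ax": 0, "ay": 0, "az": 0}
    - {"gripper": 25, "x": -18, "y": 57, "z": 0, "ax": 0, "ay": 0, "az": 0}
    - {"gripper": 25, "x": -32, "y": 100, "z": 0, "ax": 0, "ay": 0, "az": 0}
    - {"gripper": 25, "x": -46, "y": 145, "z": 0, "ax": 0, "ay": 0, "az": 0}
    - {"gripper": 25, "x": -60, "y": 190, "z": 0, "ax": 0, "ay": 0, "az": 0}
    - {"gripper": 25, "x": -75, "y": 235, "z": 0, "ax": 0, "ay": 0, "az": 0}
    - {"gripper": 25, "x": -89, "y": 280, "z": 0, "ax": 0, "ay": 0, "az": 0}
    - {"gripper": 25, "x": -103, "y": 325, "z": 0, "ax": 0, "ay": 0, "az": 0}

```text
clock: 11.38
eef_pos: [516.4, 78.2, 242.7]
tool_rot: [-0.001, -0.142, 0.99, 0.0]
ft_force: [0.7, 0.0, -1.9]
opening: 0.336
```

```bash
python3 -c "
from h import *
st([519.4,136.4,244])"
```

```text
t 11.38 pos [516.42  78.16 242.7 ] F [ 0.71  0.01 -1.87] T [-0.04 -0.05  0.02] open 28.68
tx [-0.9596 -0.2814  0.0026] ty [-0.2814  0.9596  0.0013] tz [-2.9e-03  5.0e-04 -1.0e+00] yaw_y 106.34 q [ 0.02  0.06  0.19  1.7   0.   -0.26]
shift [-19.24  55.05  -1.28]
```

>>> play_rows:
  series:
    - {"gripper": 25, "x": -10, "y": 30, "z": 0, "ax": 0, "ay": 0, "az": 0}
    - {"gripper": 25, "x": -16, "y": 50, "z": 0, "ax": 0, "ay": 0, "az": 0}
    - {"gripper": 25, "x": -18.5, "y": 58, "z": 0, "ax": 0, "ay": 0, "az": 0}
    - {"gripper": 25, "x": -18.5, "y": 58, "z": 0, "ax": 0, "ay": 0, "az": 0}
    - {"gripper": 25, "x": -18.5, "y": 58, "z": 0, "ax": 0, "ay": 0, "az": 0}
    - {"gripper": 25, "x": -18.5, "y": 58, "z": 0, "ax": 0, "ay": 0, "az": 0}

```text
clock: 12.12
eef_pos: [519.6, 135.6, 244.3]
tool_rot: [-0.0, -0.141, 0.99, -0.0]
ft_force: [0.0, 0.2, -1.6]
opening: 0.335
```

```bash
python3 -c "
from h import *
st([519.4,136.4,244])
for n in('scene','top'):
    c=snap(n,n+'7')
    u,v=proj(c,[519,136,240]).astype(int)
    a=cv2.resize(c['color'][v-45:v+45,u-60:u+60],None,fx=6,fy=6,interpolation=cv2.INTER_CUBIC)
    cv2.imwrite('pics/%s7c.png'%n,a[...,::-1]);print(u,v)
"
```

```text
t 12.12 pos [519.61 135.61 244.29] F [ 0.04  0.17 -1.63] T [-0.01 -0.01 -0.04] open 28.59
tx [-9.602e-01 -2.792e-01  1.000e-04] ty [-2.792e-01  9.602e-01 -1.000e-04] tz [-1.e-04 -1.e-04 -1.e+00] yaw_y 106.22 q [ 0.13  0.09  0.23  1.71 -0.   -0.15]
shift [-0.02  0.82  0.29]
350 171
280 209
```

View pics/scene7c.png

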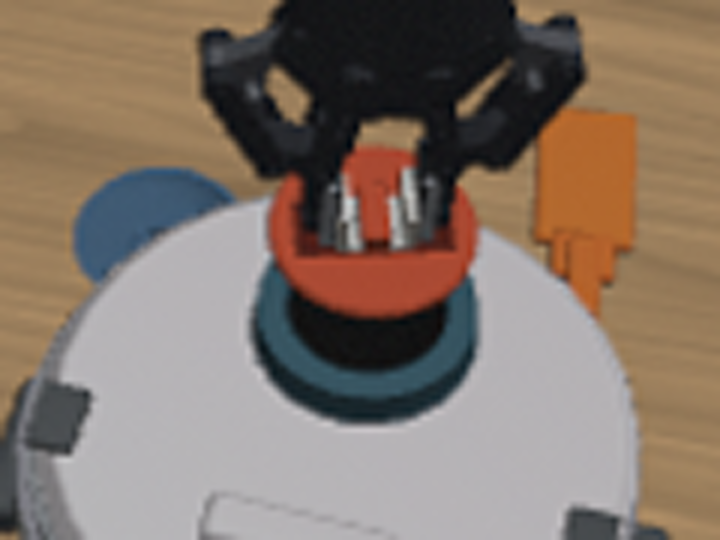

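View pics/top7c.png

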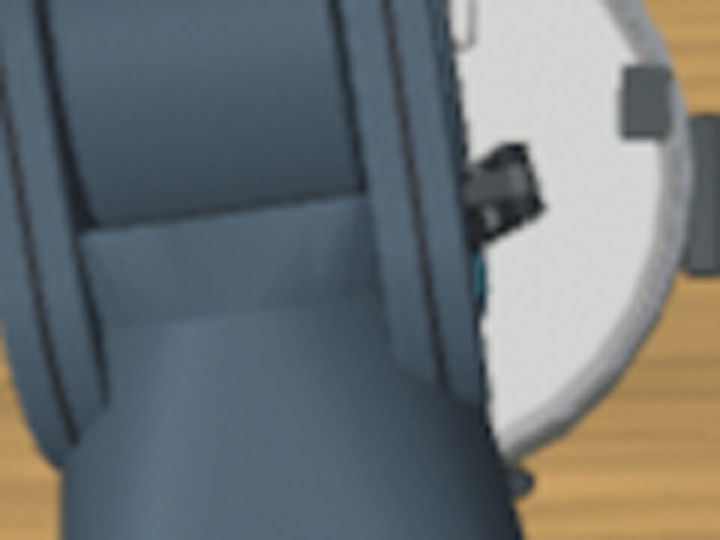

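```bash
cat >> h.py <<'E'
from scipy.optimize import least_squares
def rcirc(P,R=None):
    f=(lambda x:np.hypot(P[:,0]-x[0],P[:,1]-x[1])-(R or x[2]))
    x0=[*P[:,:2].mean(0)]+([] if R else [35]);s=least_squares(f,x0,loss='soft_l1',f_scale=.4);return np.r_[s.x,np.median(abs(f(s.x))),np.percentile(abs(f(s.x)),90)].round(2)
E
python3 -c "
from h import *
c=load('scene0');I=c['color'].astype(float);uv=subc(-I.max(2),c,222,(325,155,378,202),-60)
for z in(219,221,223):
  P=np.array([onz(c,*p,z) for p in uv]);print('scene0 hole',z,rcirc(P),rcirc(P,32))
# collar outer top edge? teal mask outer contour upper part
c=load('top0');I=c['color'].astype(float);uv=subc(-I.max(2),c,222,(255,185,310,240),-60)
P=np.array([onz(c,*p,221) for p in uv]);print('top0 hole',rcirc(P),rcirc(P,32))
uv=subc(I[...,2]-I[...,0],c,222,(255,185,310,240),25)
P=np.array([onz(c,*p,221) for p in uv]);print('top0 collar outer',rcirc(P))
c=load('scene7');I=c['color'].astype(float)
uv=subc(I[...,0]-I[...,1],c,0,(330,145,385,192),55)
h=uv
# keep lower arc
for z in(270,272,274):
  P=np.array([onz(c,*p,z) for p in h]);
  m=P[:,0]>P[:,0].max()-40
  print('flange',z,rcirc(P[m]),rcirc(P[m],40), m.sum())
"
```

```text
scene0 hole 219 [5.1774e+02 1.3682e+02 3.1740e+01 1.9000e-01 6.5000e-01] [5.1773e+02 1.3679e+02 2.8000e-01 6.9000e-01]
scene0 hole 221 [5.1915e+02 1.3697e+02 3.1650e+01 1.9000e-01 6.5000e-01] [5.1914e+02 1.3693e+02 3.4000e-01 7.8000e-01]
scene0 hole 223 [5.2056e+02 1.3712e+02 3.1570e+01 1.9000e-01 6.5000e-01] [5.2056e+02 1.3706e+02 4.2000e-01 8.8000e-01]
top0 hole [5.1936e+02 1.3620e+02 3.1390e+01 1.3000e-01 2.8000e-01] [519.37 136.19   0.62   0.83]
top0 collar outer [5.1871e+02 1.3560e+02 4.4070e+01 1.6000e-01 4.3000e-01]
flange 270 [532.56 136.57  27.55   4.76  18.36] [517.24 136.27   1.11  24.85] 630
flange 272 [533.86 136.76  27.59   4.79  18.43] [518.57 136.45   1.18  24.74] 632
flange 274 [535.24 136.96  27.57   4.78  18.4 ] [519.89 136.63   1.26  24.66] 633
```

```bash
python3 -c "
from h import *
c=load('scene7');I=c['color'].astype(float)
uv=subc(I[...,0]-I[...,1],c,0,(330,145,385,192),50)
h=cv2.convexHull(uv.astype(np.float32))[:,0]
for z in(270,272,274):
  P=np.array([onz(c,*p,z) for p in h]);
  for k in (30,40,50):
    m=P[:,0]>P[:,0].max()-k
    print('flange',z,k,rcirc(P[m]),rcirc(P[m],39.5), m.sum())
# same on cap in tray from scene0 for bias
c=load('scene0');I=c['color'].astype(float)
uv=subc(I[...,0]-I[...,1],c,0,(190,165,236,205),60)
h=cv2.convexHull(uv.astype(np.float32))[:,0]
P=np.array([onz(c,*p,39) for p in h]);print(rcirc(P),rcirc(P,39.5))
m=P[:,0]>P[:,0].max()-40;print(rcirc(P[m]),rcirc(P[m],39.5))
"
```

```text
flange 270 30 [5.1985e+02 1.3601e+02 3.9010e+01 1.1000e-01 2.3000e-01] [5.1926e+02 1.3596e+02 1.6000e-01 3.7000e-01] 27
flange 270 40 [5.1967e+02 1.3598e+02 3.9170e+01 1.3000e-01 2.5000e-01] [5.1927e+02 1.3590e+02 1.5000e-01 4.0000e-01] 31
flange 270 50 [5.1932e+02 1.3583e+02 3.9450e+01 9.0000e-02 4.3000e-01] [5.1927e+02 1.3583e+02 1.0000e-01 4.6000e-01] 36
flange 272 30 [5.2136e+02 1.3617e+02 3.8900e+01 1.1000e-01 2.3000e-01] [5.2064e+02 1.3610e+02 1.7000e-01 4.3000e-01] 27
flange 272 40 [5.2117e+02 1.3615e+02 3.9050e+01 1.3000e-01 2.5000e-01] [5.2064e+02 1.3603e+02 1.7000e-01 4.3000e-01] 31
flange 272 50 [5.2083e+02 1.3599e+02 3.9340e+01 9.0000e-02 4.3000e-01] [5.2064e+02 1.3598e+02 1.5000e-01 5.1000e-01] 36
flange 274 30 [5.2286e+02 1.3633e+02 3.8790e+01 1.1000e-01 2.3000e-01] [5.2202e+02 1.3624e+02 1.6000e-01 4.6000e-01] 27
flange 274 40 [5.2268e+02 1.3631e+02 3.8940e+01 1.3000e-01 2.5000e-01] [5.2202e+02 1.3616e+02 1.8000e-01 4.8000e-01] 31
flange 274 50 [5.2234e+02 1.3616e+02 3.9230e+01 9.0000e-02 4.3000e-01] [5.2202e+02 1.3614e+02 2.0000e-01 5.0000e-01] 36
[ 5.0994e+02 -2.6491e+02  3.9650e+01  2.3000e-01  4.0000e-01] [ 5.0995e+02 -2.6491e+02  1.9000e-01  5.5000e-01]
[ 5.0962e+02 -2.6465e+02  3.9840e+01  1.0000e-01  2.0000e-01] [ 5.1005e+02 -2.6461e+02  1.2000e-01  3.3000e-01]
```

In the scene crop the held cap sits level over the port, flange centre near (373,232) and collar centre near (365,330). It needs about -0.6 mm in x and +0.8 mm in y. Then I descend to just above the mouth.

>>> play_rows:
  series:
    - {"gripper": 25, "x": 0.4, "y": 0.9, "z": 8, "ax": 0, "ay": 0, "az": 0}
    - {"gripper": 25, "x": 0.4, "y": 0.9, "z": 18, "ax": 0, "ay": 0, "az": 0}
    - {"gripper": 25, "x": 0.4, "y": 0.9, "z": 26, "ax": 0, "ay": 0, "az": 0}
    - {"gripper": 25, "x": 0.4, "y": 0.9, "z": 29, "ax": 0, "ay": 0, "az": 0}
    - {"gripper": 25, "x": 0.4, "y": 0.9, "z": 29, "ax": 0, "ay": 0, "az": 0}
    - {"gripper": 25, "x": 0.4, "y": 0.9, "z": 29, "ax": 0, "ay": 0, "az": 0}

```text
clock: 12.98
eef_pos: [519.1, 137.2, 215.7]
tool_rot: [0.0, -0.142, 0.99, -0.0]
ft_force: [-0.4, -0.9, -1.7]
opening: 0.334
```

```bash
python3 -c "
from h import *
st([519.3,136.4,215])
c=snap('scene','scene8')
u,v=proj(c,[519,136,240]).astype(int)
a=cv2.resize(c['color'][v-45:v+45,u-60:u+60],None,fx=6,fy=6,interpolation=cv2.INTER_CUBIC)
cv2.imwrite('pics/scene8c.png',a[...,::-1])
I=c['color'].astype(float)
uv=subc(I[...,0]-I[...,1],c,0,(330,145,385,202),50)
h=cv2.convexHull(uv.astype(np.float32))[:,0]
for z in(241,243):
  P=np.array([onz(c,*p,z) for p in h]);
  for k in (30,50):
    m=P[:,0]>P[:,0].max()-k
    print('flange',z,k,rcirc(P[m]),rcirc(P[m],39.5), m.sum())
uv=subc(I[...,2]-I[...,0],c,0,(320,155,385,215),25)
np.save('pics/uv8.npy',uv)
"
```

```text
t 12.97 pos [519.12 137.18 215.68] F [-0.41 -0.88 -1.68] T [-0.   -0.   -0.01] open 28.54
tx [-9.598e-01 -2.805e-01 -7.000e-04] ty [-2.805e-01  9.598e-01 -1.000e-04] tz [ 7.e-04  1.e-04 -1.e+00] yaw_y 106.29 q [ 0.13  0.08  0.16  1.65 -0.   -0.15]
shift [ 0.05 -0.8   0.68]
flange 241 30 [5.1894e+02 1.3761e+02 3.9140e+01 1.1000e-01 1.8000e-01] [5.1848e+02 1.3763e+02 1.6000e-01 2.3000e-01] 24
flange 241 50 [5.1856e+02 1.3751e+02 3.9430e+01 1.8000e-01 2.5000e-01] [5.1847e+02 1.3750e+02 1.8000e-01 3.0000e-01] 30
flange 243 30 [5.2039e+02 1.3776e+02 3.9030e+01 1.1000e-01 1.8000e-01] [5.1979e+02 1.3779e+02 1.9000e-01 2.5000e-01] 24
flange 243 50 [5.2001e+02 1.3766e+02 3.9320e+01 1.8000e-01 2.5000e-01] [5.1978e+02 1.3765e+02 2.0000e-01 3.3000e-01] 30
```

View pics/scene8c.png

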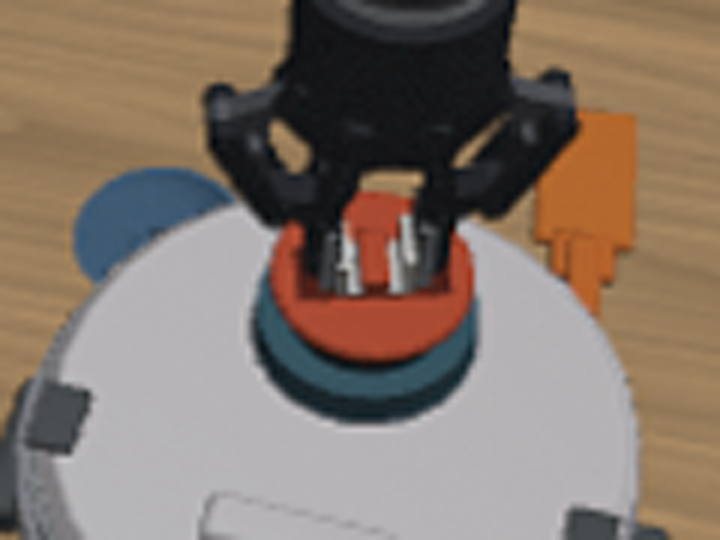

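The flange is centred about 0.8 mm too far in +y (crop (372,275) against collar centre (365,330)). Correct that and step down gently.

>>> play_rows:
  series:
    - {"gripper": 25, "x": 0.3, "y": -0.8, "z": 1, "ax": 0, "ay": 0, "az": 0}
    - {"gripper": 25, "x": 0.3, "y": -0.8, "z": 2, "ax": 0, "ay": 0, "az": 0}
    - {"gripper": 25, "x": 0.3, "y": -0.8, "z": 3, "ax": 0, "ay": 0, "az": 0}
    - {"gripper": 25, "x": 0.3, "y": -0.8, "z": 4, "ax": 0, "ay": 0, "az": 0}
    - {"gripper": 25, "x": 0.3, "y": -0.8, "z": 5, "ax": 0, "ay": 0, "az": 0}
    - {"gripper": 25, "x": 0.3, "y": -0.8, "z": 5, "ax": 0, "ay": 0, "az": 0}

```text
clock: 13.78
eef_pos: [518.8, 136.3, 210.1]
tool_rot: [-0.0, -0.142, 0.99, 0.0]
ft_force: [-0.1, 0.0, -1.7]
opening: 0.333
```

```bash
python3 -c "
from h import *
st([519.3,136.4,210])"
```

```text
t 13.78 pos [518.77 136.29 210.14] F [-0.08  0.03 -1.69] T [ 0.   -0.    0.01] open 28.48
tx [-9.598e-01 -2.805e-01  3.000e-04] ty [-2.805e-01  9.598e-01  1.000e-04] tz [-3.e-04 -0.e+00 -1.e+00] yaw_y 106.29 q [ 0.13  0.08  0.15  1.64  0.   -0.15]
shift [-0.54 -0.05  0.14]
```

>>> play_rows:
  series:
    - {"gripper": 25, "x": -0.2, "y": 0, "z": 1, "ax": 0, "ay": 0, "az": 0}
    - {"gripper": 25, "x": -0.2, "y": 0, "z": 2, "ax": 0, "ay": 0, "az": 0}
    - {"gripper": 25, "x": -0.2, "y": 0, "z": 3, "ax": 0, "ay": 0, "az": 0}
    - {"gripper": 25, "x": -0.2, "y": 0, "z": 3, "ax": 0, "ay": 0, "az": 0}

```text
clock: 14.28
eef_pos: [519.0, 136.3, 207.1]
tool_rot: [-0.0, -0.142, 0.99, -0.0]
ft_force: [0.3, -0.1, -2.2]
opening: 0.335
```

```bash
python3 -c "
from h import *
st()"
```

```text
t 14.28 pos [518.98 136.33 207.14] F [ 0.27 -0.15 -2.24] T [ 0.02 -0.02 -0.02] open 28.57
tx [-9.598e-01 -2.805e-01  3.000e-04] ty [-0.2805  0.9598  0.    ] tz [-3.e-04 -0.e+00 -1.e+00] yaw_y 106.29 q [ 0.13  0.08  0.14  1.63 -0.   -0.15]
```

>>> play_rows:
  series:
    - {"gripper": 25, "x": 0, "y": 0, "z": 1, "ax": 0, "ay": 0, "az": 0}
    - {"gripper": 25, "x": 0, "y": 0, "z": 2, "ax": 0, "ay": 0, "az": 0}
    - {"gripper": 25, "x": 0, "y": 0, "z": 3, "ax": 0, "ay": 0, "az": 0}
    - {"gripper": 25, "x": 0, "y": 0, "z": 3, "ax": 0, "ay": 0, "az": 0}

```text
clock: 14.78
eef_pos: [519.0, 136.3, 204.2]
tool_rot: [-0.0, -0.142, 0.99, 0.0]
ft_force: [-0.0, -0.4, -0.2]
opening: 0.333
```

```bash
python3 -c "
from h import *
st()"
```

```text
t 14.78 pos [518.98 136.35 204.16] F [-0.02 -0.45 -0.25] T [-0.01 -0.    0.02] open 28.45
tx [-9.598e-01 -2.805e-01  2.000e-04] ty [-0.2805  0.9598  0.    ] tz [-2.e-04 -0.e+00 -1.e+00] yaw_y 106.29 q [ 0.13  0.08  0.13  1.63  0.   -0.15]
```

>>> play_rows:
  series:
    - {"gripper": 25, "x": 0, "y": 0, "z": 0.7, "ax": 0, "ay": 0, "az": 0}
    - {"gripper": 25, "x": 0, "y": 0, "z": 1.5, "ax": 0, "ay": 0, "az": 0}
    - {"gripper": 25, "x": 0, "y": 0, "z": 1.5, "ax": 0, "ay": 0, "az": 0}

```text
clock: 15.15
eef_pos: [519.0, 136.3, 202.7]
tool_rot: [-0.0, -0.142, 0.99, 0.0]
ft_force: [0.3, 0.1, -1.4]
opening: 0.335
```

```bash
python3 -c "
from h import *
st()
c=snap('scene','scene9')
u,v=proj(c,[519,136,230]).astype(int)
a=cv2.resize(c['color'][v-40:v+40,u-50:u+50],None,fx=7,fy=7,interpolation=cv2.INTER_CUBIC)
cv2.imwrite('pics/scene9c.png',a[...,::-1])"
```

```text
t 15.15 pos [519.02 136.32 202.71] F [ 0.28  0.1  -1.36] T [ 0.04 -0.02  0.  ] open 28.61
tx [-9.599e-01 -2.805e-01  1.000e-04] ty [-0.2805  0.9599  0.    ] tz [-2.e-04 -0.e+00 -1.e+00] yaw_y 106.29 q [ 0.13  0.08  0.13  1.62  0.   -0.15]
```

View pics/scene9c.png

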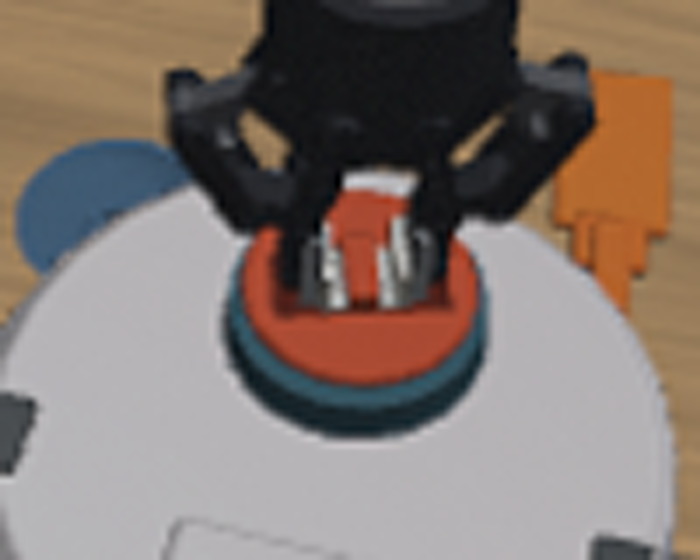

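No contact, and the flange is concentric with the collar (crop (362,300) against ring (356,330)). Continuing.

>>> play_rows:
  series:
    - {"gripper": 25, "x": 0, "y": 0, "z": 1, "ax": 0, "ay": 0, "az": 0}
    - {"gripper": 25, "x": 0, "y": 0, "z": 2, "ax": 0, "ay": 0, "az": 0}
    - {"gripper": 25, "x": 0, "y": 0, "z": 3, "ax": 0, "ay": 0, "az": 0}
    - {"gripper": 25, "x": 0, "y": 0, "z": 3, "ax": 0, "ay": 0, "az": 0}

```text
clock: 15.7
eef_pos: [519.0, 136.3, 199.7]
tool_rot: [-0.0, -0.142, 0.99, -0.0]
ft_force: [0.5, 0.1, -1.3]
opening: 0.335
```

```bash
python3 -c "
from h import *
st()"
```

```text
t 15.7 pos [518.99 136.33 199.66] F [ 0.52  0.1  -1.29] T [ 0.01  0.04 -0.02] open 28.58
tx [-9.598e-01 -2.805e-01  3.000e-04] ty [-0.2805  0.9598  0.    ] tz [-3.e-04 -0.e+00 -1.e+00] yaw_y 106.29 q [ 0.13  0.08  0.12  1.62 -0.   -0.15]
```

>>> play_rows:
  series:
    - {"gripper": 25, "x": 0, "y": 0, "z": 1, "ax": 0, "ay": 0, "az": 0}
    - {"gripper": 25, "x": 0, "y": 0, "z": 2, "ax": 0, "ay": 0, "az": 0}
    - {"gripper": 25, "x": 0, "y": 0, "z": 2, "ax": 0, "ay": 0, "az": 0}

```text
clock: 16.08
eef_pos: [519.0, 136.3, 197.7]
tool_rot: [-0.0, -0.142, 0.99, -0.0]
ft_force: [0.1, -0.4, -1.0]
opening: 0.335
```

```bash
python3 -c "
from h import *
st()"
```

```text
t 16.07 pos [519.01 136.32 197.69] F [ 0.14 -0.36 -1.02] T [-0.02  0.06  0.02] open 28.64
tx [-9.599e-01 -2.805e-01  2.000e-04] ty [-0.2805  0.9599 -0.    ] tz [-2.e-04 -0.e+00 -1.e+00] yaw_y 106.29 q [ 0.13  0.08  0.12  1.61 -0.   -0.15]
```

>>> play_rows:
  series:
    - {"gripper": 25, "x": 0, "y": 0, "z": 1, "ax": 0, "ay": 0, "az": 0}
    - {"gripper": 25, "x": 0, "y": 0, "z": 2, "ax": 0, "ay": 0, "az": 0}
    - {"gripper": 25, "x": 0, "y": 0, "z": 2, "ax": 0, "ay": 0, "az": 0}

```text
clock: 16.45
eef_pos: [519.2, 136.3, 197.3]
tool_rot: [0.001, -0.142, 0.99, -0.0]
ft_force: [-2.7, -0.6, 5.4]
opening: 0.334
```

```bash
python3 -c "
from h import *
st()
c=snap('scene','scene10')
u,v=proj(c,[519,136,230]).astype(int)
a=cv2.resize(c['color'][v-40:v+40,u-50:u+50],None,fx=7,fy=7,interpolation=cv2.INTER_CUBIC)
cv2.imwrite('pics/scene10c.png',a[...,::-1])"
```

```text
t 16.45 pos [519.19 136.35 197.31] F [-2.69 -0.63  5.41] T [-0.08  0.54 -0.03] open 28.48
tx [-0.9598 -0.2805 -0.0016] ty [-2.805e-01  9.598e-01 -3.000e-04] tz [ 1.6e-03  1.0e-04 -1.0e+00] yaw_y 106.29 q [ 0.13  0.08  0.12  1.61 -0.   -0.15]
```

View pics/scene10c.png

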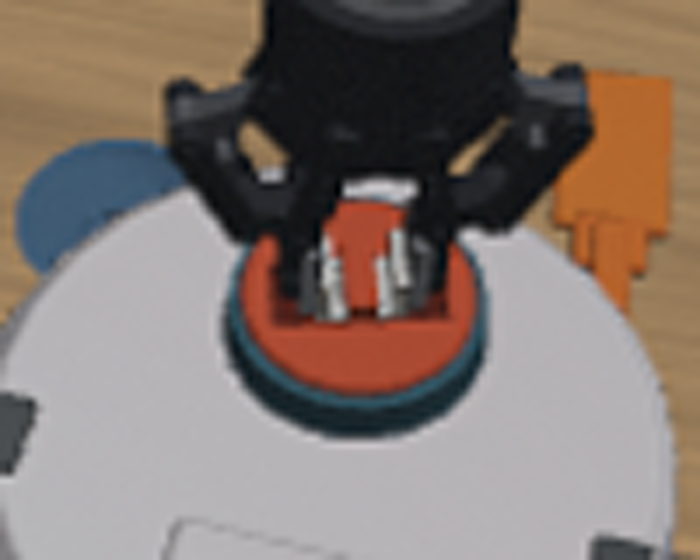

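Contact at TCP z 197.3, where I expected the flange to seat (197.2): about 6.5 N up and -2.7 N sideways. I'll relieve the side force and press slightly more to check it is a solid seat.

>>> play_rows:
  series:
    - {"gripper": 25, "x": 0.5, "y": 0, "z": 0, "ax": 0, "ay": 0, "az": 0}
    - {"gripper": 25, "x": 0.8, "y": 0, "z": 0.5, "ax": 0, "ay": 0, "az": 0}
    - {"gripper": 25, "x": 0.8, "y": 0, "z": 0.8, "ax": 0, "ay": 0, "az": 0}
    - {"gripper": 25, "x": 0.8, "y": 0, "z": 0.8, "ax": 0, "ay": 0, "az": 0}

```text
clock: 17.0
eef_pos: [519.2, 136.4, 197.3]
tool_rot: [0.002, -0.142, 0.99, 0.0]
ft_force: [-0.8, -0.3, 7.5]
opening: 0.334
```

```bash
python3 -c "
from h import *
st()"
```

```text
t 17.0 pos [519.25 136.37 197.31] F [-0.8  -0.28  7.48] T [-0.01  0.36  0.02] open 28.55
tx [-0.9598 -0.2806 -0.004 ] ty [-2.806e-01  9.598e-01 -4.000e-04] tz [ 3.9e-03  8.0e-04 -1.0e+00] yaw_y 106.29 q [ 0.13  0.07  0.11  1.61  0.   -0.15]
```

Firm seat: z held at 197.3 while I pressed, and contact was about 9 N. Easing off slightly, then opening gradually to let the tabs spring out.

>>> play_rows:
  series:
    - {"gripper": 25, "x": 0, "y": 0, "z": -0.8, "ax": 0, "ay": 0, "az": 0}
    - {"gripper": 30, "x": 0, "y": 0, "z": -0.8, "ax": 0, "ay": 0, "az": 0}
    - {"gripper": 35, "x": 0, "y": 0, "z": -0.8, "ax": 0, "ay": 0, "az": 0}
    - {"gripper": 40, "x": 0, "y": 0, "z": -0.8, "ax": 0, "ay": 0, "az": 0}
    - {"gripper": 45, "x": 0, "y": 0, "z": -0.8, "ax": 0, "ay": 0, "az": 0}
    - {"gripper": 50, "x": 0, "y": 0, "z": -0.8, "ax": 0, "ay": 0, "az": 0}
    - {"gripper": 54, "x": 0, "y": 0, "z": -0.8, "ax": 0, "ay": 0, "az": 0}
    - {"gripper": 56, "x": 0, "y": 0, "z": -0.8, "ax": 0, "ay": 0, "az": 0}
  newtons: 20

```text
clock: 18.0
eef_pos: [518.1, 136.1, 195.5]
tool_rot: [-0.0, -0.142, 0.99, -0.0]
ft_force: [-0.6, 0.4, -0.2]
opening: 0.656
```

```bash
python3 -c "
from h import *
st()
c=snap('scene','scene11')
u,v=proj(c,[519,136,230]).astype(int)
a=cv2.resize(c['color'][v-40:v+40,u-50:u+50],None,fx=7,fy=7,interpolation=cv2.INTER_CUBIC)
cv2.imwrite('pics/scene11c.png',a[...,::-1])"
```

```text
t 18.0 pos [518.07 136.09 195.46] F [-0.64  0.37 -0.2 ] T [-0.02  0.05 -0.01] open 55.99
tx [-9.598e-01 -2.805e-01  8.000e-04] ty [-2.805e-01  9.598e-01  1.000e-04] tz [-7.e-04 -1.e-04 -1.e+00] yaw_y 106.29 q [ 0.13  0.07  0.11  1.61 -0.   -0.15]
```

View pics/scene11c.png

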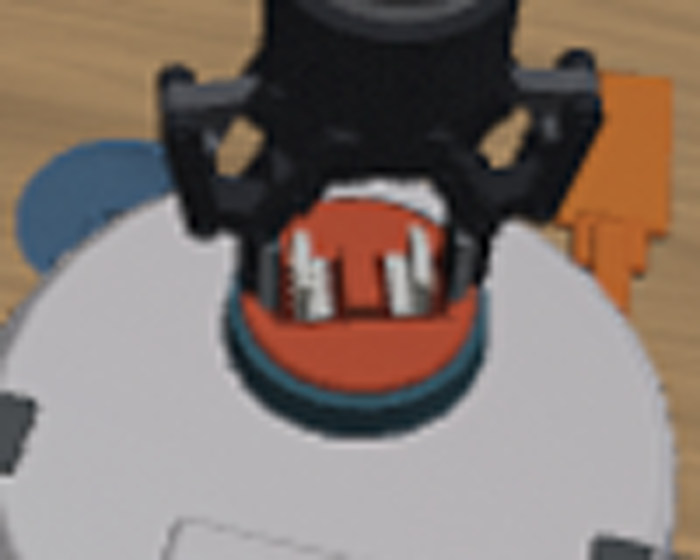

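The tabs stand apart again (tabs at crop (308,275) and (408,275)). Retreating straight up.

>>> play_rows:
  series:
    - {"gripper": 58, "x": 0, "y": 0, "z": -3, "ax": 0, "ay": 0, "az": 0}
    - {"gripper": 60, "x": 0, "y": 0, "z": -8, "ax": 0, "ay": 0, "az": 0}
    - {"gripper": 60, "x": 0, "y": 0, "z": -18, "ax": 0, "ay": 0, "az": 0}
    - {"gripper": 60, "x": 0, "y": 0, "z": -35, "ax": 0, "ay": 0, "az": 0}
    - {"gripper": 60, "x": 0, "y": 0, "z": -60, "ax": 0, "ay": 0, "az": 0}
    - {"gripper": 60, "x": 0, "y": 0, "z": -90, "ax": 0, "ay": 0, "az": 0}
    - {"gripper": 60, "x": 0, "y": 0, "z": -110, "ax": 0, "ay": 0, "az": 0}
    - {"gripper": 60, "x": 0, "y": 0, "z": -120, "ax": 0, "ay": 0, "az": 0}

```text
clock: 19.05
eef_pos: [518.9, 136.2, 318.1]
tool_rot: [0.002, -0.142, 0.99, -0.0]
ft_force: [0.6, -0.2, 0.0]
opening: 0.705
```

>>> play_rows:
  series:
    - {"gripper": 60, "x": 10, "y": 30, "z": 0, "ax": 0, "ay": 0, "az": 0}
    - {"gripper": 60, "x": 30, "y": 75, "z": 0, "ax": 0, "ay": 0, "az": 0}
    - {"gripper": 60, "x": 50, "y": 120, "z": 0, "ax": 0, "ay": 0, "az": 0}
    - {"gripper": 60, "x": 70, "y": 165, "z": 0, "ax": 0, "ay": 0, "az": 0}
    - {"gripper": 60, "x": 90, "y": 210, "z": 0, "ax": 0, "ay": 0, "az": 0}
    - {"gripper": 60, "x": 105, "y": 245, "z": 0, "ax": 0, "ay": 0, "az": 0}
    - {"gripper": 60, "x": 110, "y": 260, "z": 0, "ax": 0, "ay": 0, "az": 0}
    - {"gripper": 60, "x": 110, "y": 260, "z": 0, "ax": 0, "ay": 0, "az": 0}

```text
clock: 20.05
eef_pos: [339.6, 355.1, 315.6]
tool_rot: [-0.0, -0.143, 0.99, -0.0]
ft_force: [0.1, -0.4, -0.3]
opening: 0.705
```

```bash
python3 -c "
from h import *
st()
for n in('scene','top'):
    c=snap(n,n+'12')
    u,v=proj(c,[519,136,230]).astype(int)
    a=cv2.resize(c['color'][v-36:v+36,u-48:u+48],None,fx=8,fy=8,interpolation=cv2.INTER_CUBIC)
    cv2.imwrite('pics/%s12c.png'%n,a[...,::-1])
    I=c['color'].astype(float)
    bx=(u-28,v-25,u+28,v+25)
    uv=subc(I[...,0]-I[...,1],c,0,bx,50);h=cv2.convexHull(uv.astype(np.float32))[:,0]
    for z in(223,225,227): print(n,z,rcirc(np.array([onz(c,*p,z) for p in h])))
    P=cloud(c);m=(I[...,0]-I[...,1]>60);m=cv2.erode(m.astype(np.uint8),np.ones((3,3)))>0
    mm=np.zeros_like(m);mm[bx[1]:bx[3],bx[0]:bx[2]]=1;m&=mm
    Q=P[m];Q=Q[(Q[:,2]>212)&(Q[:,2]<236)];A=np.c_[Q[:,:2]-[519.3,136.4],np.ones(len(Q))]
    print('flange plane',np.linalg.lstsq(A,Q[:,2],rcond=None)[0],len(Q))
    w=(I.min(2)>120)&(np.ptp(I,axis=2)<40)&mm.astype(bool)
    k,l,s_,ce=cv2.connectedComponentsWithStats(w.astype(np.uint8))
    for i in range(1,k):
        if s_[i,4]>8: print(' tab',s_[i],ce[i].round(1),onz(c,*ce[i],243).round(1))
"
```

```text
t 20.05 pos [339.58 355.1  315.59] F [ 0.14 -0.38 -0.34] T [-0.09 -0.04  0.01] open 60.2
tx [-9.594e-01 -2.822e-01  2.000e-04] ty [-2.822e-01  9.594e-01 -7.000e-04] tz [ 0.e+00 -7.e-04 -1.e+00] yaw_y 106.39 q [ 0.67  0.02  0.3   1.85 -0.    0.39]
scene 223 [5.1738e+02 1.3639e+02 3.9720e+01 1.5000e-01 3.4000e-01]
scene 225 [5.1880e+02 1.3654e+02 3.9610e+01 1.5000e-01 3.4000e-01]
scene 227 [5.2022e+02 1.3669e+02 3.9510e+01 1.5000e-01 3.4000e-01]
flange plane [-9.25693223e-03 -3.84782292e-03  2.25714711e+02] 276
 tab [ 322  158   56   41 1094] [347.3 179.1] [543.5 132.3 243. ]
 tab [342 167   5  12  37] [343.9 173.1] [528.9 121.3 243. ]
 tab [355 167   7  12  39] [357.9 172.9] [520.7 152.6 243. ]
top 223 [5.1860e+02 1.3601e+02 3.9890e+01 8.0000e-02 2.0000e-01]
top 225 [5.1840e+02 1.3588e+02 3.9800e+01 8.0000e-02 2.0000e-01]
top 227 [5.1820e+02 1.3576e+02 3.9720e+01 8.0000e-02 2.0000e-01]
flange plane [-7.45391961e-03  3.68987855e-04  2.25871487e+02] 499
 tab [ 252  185   56   50 1620] [278.2 208.3] [522.4 141.  243. ]
 tab [284 203   8  12  57] [287.7 208.3] [522.  119.6 243. ]
 tab [270 208   9  10  60] [273.9 212.6] [512.7 150.6 243. ]
```

View pics/scene12c.png

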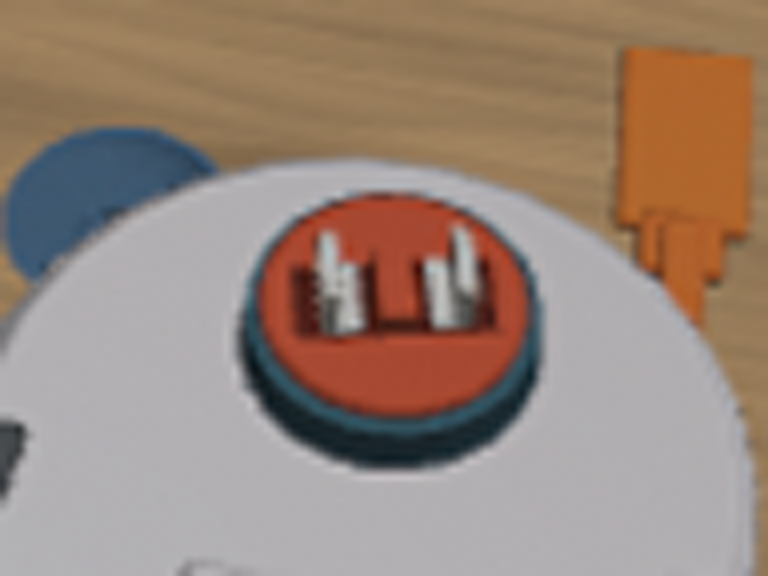

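View pics/top12c.png

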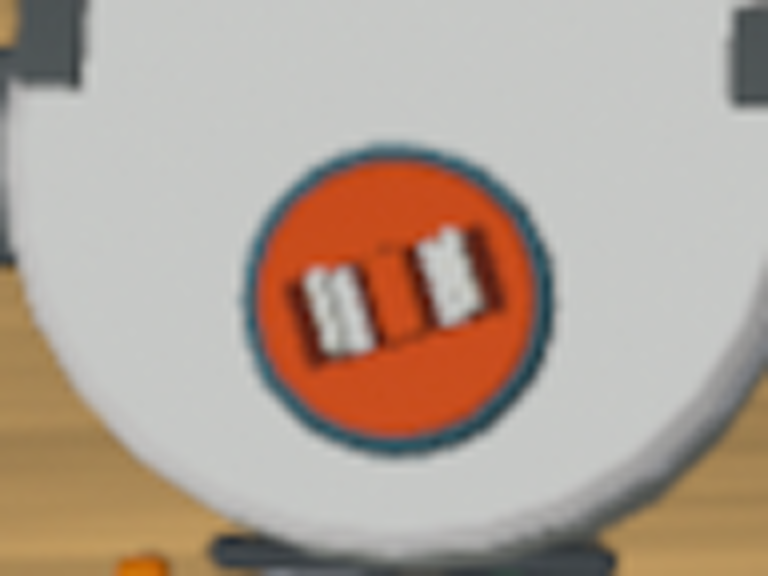

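Both views show the flange seated concentric in the collar ring: scene crop centre (392,305), top crop (397,300). The tabs are 32.4 mm apart, the same as when sprung in the tray. A quick check for tilt against the lid, and that nothing else moved.

```bash
python3 -c "
from h import *
c=load('top12');P=cloud(c);I=c['color'].astype(float)
d=np.hypot(P[...,0]-519,P[...,1]-136)
m=(I.min(2)>170)&(np.ptp(I,axis=2)<25)&(P[...,2]>195)&(P[...,2]<215)&(d<100)
Q=P[m];print('lid plane',np.linalg.lstsq(np.c_[Q[:,:2]-[519.3,136.4],np.ones(len(Q))],Q[:,2],rcond=None)[0],len(Q))
a=load('top0')['color'].astype(int);b=c['color'].astype(int);D=(abs(a-b).max(2)>40).astype(np.uint8)
D=cv2.morphologyEx(D,cv2.MORPH_OPEN,np.ones((2,2)))
n,l,s,ce=cv2.connectedComponentsWithStats(D)
for i in range(1,n):
    if s[i,4]>6: print(s[i],ce[i].round(0))
for nm,col in(('yellow',lambda h:(h[...,0]>24)&(h[...,0]<34)&(h[...,1]>180)),('blue',lambda h:(h[...,0]>98)&(h[...,0]<110)&(h[...,1]>130)&(h[...,2]>90)),('orange',lambda h:(h[...,0]>9)&(h[...,0]<15)&(h[...,1]>220))):
    for t in('top0','top12'):
        h=cv2.cvtColor(load(t)['color'],cv2.COLOR_RGB2HSV);n,l,s,ce=cv2.connectedComponentsWithStats(col(h).astype(np.uint8));j=1+s[1:,4].argmax();print(nm,t,s[j,4],ce[j].round(2))
"
```

```text
lid plane [ 2.95321429e-03 -4.14410804e-04  2.04199736e+02] 3443
[265 195  35  35 988] [282. 212.]
[418 206  28  28 588] [431. 220.]
[    0   280   191   117 10586] [ 78. 323.]
[  82  354   77   46 1551] [124. 382.]
[ 50 377   7   6  18] [ 53. 380.]
[ 14 382  27  18 229] [ 30. 392.]
[ 44 382  26  18 170] [ 56. 394.]
[ 58 383   5   4  11] [ 60. 385.]
[ 72 382   3   5  12] [ 73. 384.]
[ 77 385   4   3  10] [ 78. 386.]
yellow top0 277 [364.55 216.13]
yellow top12 276 [364.52 216.16]
blue top0 544 [332.42 272.87]
blue top12 503 [331.82 273.18]
orange top0 4 [252.  247.5]
orange top12 5 [336.2 110.8]
```

View pics/top12.png

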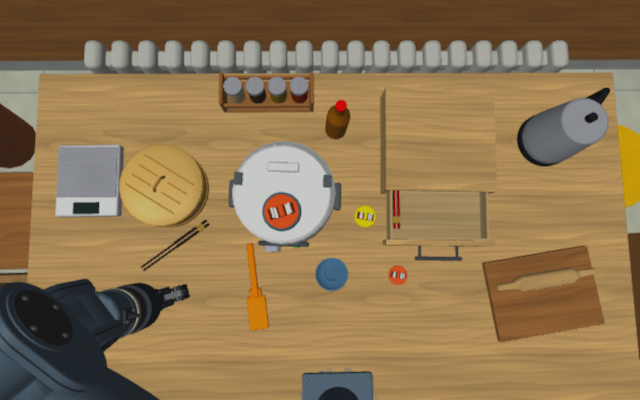

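```bash
python3 -c "
from h import *
def plane(t,ctr,z0,lab):
    c=load(t);P=cloud(c);I=c['color'].astype(float)
    m=(I[...,0]-I[...,1]>60);m=cv2.erode(m.astype(np.uint8),np.ones((3,3)))>0
    L=(P-np.r_[ctr,z0]);d=np.hypot(L[...,0],L[...,1])
    m&=(d<38)&(abs(L[...,2])<9)&(d>20)
    Q=L[m];ang=np.degrees(np.arctan2(Q[:,1],Q[:,0]))%360
    A=np.c_[Q[:,:2],np.ones(len(Q))];x,res,_,_=np.linalg.lstsq(A,Q[:,2],rcond=None)
    sd=np.std(Q[:,2]-A@x);se=sd*np.sqrt(np.diag(np.linalg.inv(A.T@A)))
    print(t,lab,x.round(4),'se',se.round(4),len(Q),[ (round(np.median(Q[(ang>=a)&(ang<a+60),2]),2)) for a in range(0,360,60)])
for t in('top0','scene0'): plane(t,(510.4,-265.3),39,'tray')
for t in('top12','scene12'): plane(t,(518.6,136.3),225.2,'port')
"
```

```text
top0 tray [0.004  0.0122 0.0345] se [0.0059 0.0071 0.138 ] 268 [np.float64(0.31), np.float64(0.11), np.float64(0.05), np.float64(-0.26), np.float64(0.51), np.float64(-0.25)]
scene0 tray [0.0147 0.0125 0.2376] se [0.0064 0.008  0.1506] 138 [np.float64(0.69), np.float64(0.6), np.float64(0.28), np.float64(-0.54), np.float64(0.43), np.float64(0.45)]
top12 port [-0.0085  0.0016  0.0514] se [0.0033 0.0038 0.077 ] 423 [np.float64(0.37), np.float64(-0.2), np.float64(0.21), np.float64(0.14), np.float64(0.07), np.float64(-0.38)]
scene12 port [ 0.0045 -0.0017 -0.2407] se [0.0038 0.0045 0.0877] 242 [np.float64(-0.23), np.float64(-0.36), np.float64(-0.12), np.float64(-0.54), np.float64(-0.08), np.float64(-0.11)]
```

The flange top lies at 225.2 ± 0.2 mm in every sector, which is collar top plus 4 mm. The fitted tilt is within measurement noise. Nothing else moved. Handing in.

```bash
python3 -c "
from h import *
st();print(r.finish_job())"
```

```text
t 20.15 pos [340.51 354.14 315.6 ] F [0.17 0.39 0.16] T [ 0.1   0.01 -0.  ] open 59.66
tx [-0.9601 -0.2798  0.    ] ty [-0.2798  0.9601 -0.001 ] tz [ 2.e-04 -9.e-04 -1.e+00] yaw_y 106.25 q [ 0.67  0.02  0.3   1.85 -0.    0.39]
the job is handed in; nothing more can be done
None
```

The large red cap is out of the tray and seated in the kneader's port with its tabs sprung out. I handed the job in at about 20 s, with the arm clear of everything.

**How it went:** I pinched the cap by its tabs at 40 N and lowered it by feel. It met no resistance until the flange seated. I pressed to about 9 N at most, with up to 2.7 N sideways, then opened the fingers slowly.

**Last checks**
- **Seating:** The flange top is at about 225.2 mm (± 0.2 mm), which matches the collar top at 221.2 mm plus the 4 mm flange. One camera fitted a slope of -0.0085 in x (0.7 mm across the flange) and the other +0.0045, so I treat the tilt as noise.
- **Lock:** The tabs are 32.4 mm apart in the images, the same as when they were sprung out in the tray. I judged the lock from that spacing alone and did not pull on the cap.
- **Other things:** In the top view, only the cap and the arm differ between the first and last pictures. The orange-scraper colour check picked up too few pixels to count, so for the scraper I rely on that comparison.

**Disagreements**
- **Tool height:** The reported tool height did not match the fingertips, which the cameras and touch both placed about 30 mm above it. I worked from the cameras and contact instead.
- **Grip width:** The gripper read 28.5 mm with the tabs pinched, where 31 mm was expected.

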